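Vent and open the degassing pot

ROBOT

A 7-joint arm with a two-finger parallel gripper is mounted at the origin on the work surface. World frame = base frame: x ahead of the robot, y to its left, z up, the work surface at z = 0. Lengths are in m, angles in rad, forces in N, time in s.
With the tool pointing down it reaches from about 0.425 to 0.875 m from the base axis. Payload 4.7 kg.
Tool frame: the origin (TCP) lies midway between the tips of the shut fingers; the grasp point (between the pads) lies 19 mm behind it; z points along the fingers, y is the direction in which the jaws open and shut (so a half turn about z gives the same grasp; the last joint's range is limited). The gripper opens to 87 mm and grips with 3 to 60 N. Pads are 19 mm wide; open, the fingers measure 117 mm over their backs; the gripper's body (75 mm by 190 mm) begins 51 mm behind the grasp point.
Start: joints at [-1.096, 0.321, -0.07, 1.45, 0.023, 1.371, -0.057], TCP at [0.289, 0.582, 0.223] pointing down, gripper open.
Joint ranges: [-2.86, 2.86], [-0.3, 2.09], [-1.38, 1.24], [0.06, 2.45], [-1.56, 4.7], [0.09, 2.05], [-2.69, 2.69]. Speed limits (rad/s): [2.57, 2.57, 3.14, 3.14, 3.14, 3.14, 3.14].

INTERFACE

Orientations are given as a rotation vector (axis times angle).
In Python, from bench import ctrl, optics gives the robot as it stands. The module is installed in compiled form; this text tells all that it offers.
- The arm moves only by the tool step_arm, never from a script. Its argument "deltas" is a list of rows, each a list of 7 numbers: the turn, a rotation vector about the tool's x, y, z in degrees, then the shift along the tool's x, y, z in mm, then the finger opening in mm, from 0 to 87. A call has exactly 8 rows; each row is the pose to reach, as a shift and turn from the pose commanded when the call began, along the tool's axes at that moment; what a row does not reach only later rows make up. A row lasts 1/8 s, in which the tool goes at most 62.5 mm and 10.7 degrees, less where a joint would pass 70% of its speed; a pose out of reach is approached as far as the arm can. A call with a gripper value outside its range is refused whole. The fingers move at their own pace and stop on an object; "newtons" is the grip in N (left out, the last holds). Time passes only in rows, so rows that repeat a pose let the fingers close, or fill a call up. It gives the time, the measured TCP pose, the force and the opening at its end, in the units of the state.
- ctrl.get_state(): the state, without advancing time (a new reading comes with each control period).
- optics.get_image(name): name is "scene" or "top"; returns the picture (384x512x3 uint8, red, green, blue); there is no depth.
- optics.get_calibration(name): a dict with "K" (3x3 intrinsics, pixels), "R" (3x3) and "t" (3): a world point X has camera coordinates R X + t. Camera axes: x right, y down, z forward; pixel columns grow to the right and rows downward; lengths in m; the calibration is good to about 2 mm. A picture is of the moment at which its call begins. get_calibration takes no time and is no camera call.
- ctrl.close_job(): hands the job in, once; it reports no verdict.
The state is a dict: "time": time; "joint_positions": joint angles; "qd": joint speeds; "joint_torque": joint torques, N m; "position": TCP position; "tool_rot": TCP orientation; "ft_force": force on the tool from outside, world axes, zero at the start; "torque": the same for the moment, N m; "grip_width": opening from 0.0 (shut) to 1.0 (fully open).
Only numpy, scipy, OpenCV 4.12 (cv2) and the standard library are available. Lean on these libraries where they do the work, as an engineer would, in place of code of your own. Each camera call takes 0.05 s, during which the arm holds its last target.

TASK

Open the degassing pot: first let the vacuum out by turning the vent tap on its lid fully open (counter-clockwise), and only then press the bolt's lock tab and, keeping it pressed, slide the bolt back off the lid until it comes gently up against its stop, and let go so that the tab springs up and the bolt is locked there. Then lift the lid off by its handle and set it down, without dropping it, right way up in the middle of the rubber mat. Do not force the bolt, and leave the other things on the bench where they are.

Things in the scene. Friction and masses are not known exactly. Their poses are not given: they have to be found in the camera images.
- station: Degassing station, fixed: grey base plate 220 x 450 x 12 mm, aluminium pot (170 mm across, rim 90 mm above the bench) with a gauge on its -x side, and towards its own -y a white tower (66 mm wide along x, y = -115 to -325 mm, steel rails 98 mm high) carrying the sliding bolt. Origin: on the bench under the pot centre; z up. The bolt slides along the station -y to open.
- bolt (a joint): Travel of the bolt, m: 0 = locked across the lid, growing along the station -y; about 3 N of friction. Stop and locking notch are hidden in the tower and set differently on each unit: the stop is met between 58 and 108 mm of travel, and only within the last 3 mm before it can the released tab spring up and lock. The lid lifts past the nose from about 25 mm of travel on.
- bolt_nose (a point): Tip of the steel bolt nose, 26 mm wide, 4 mm above the lid, reaching 19 mm over its rim. The point is 79 mm (station y) ahead of the centre of the dark steel carriage, which is 60 mm long (y), 48 mm wide, centred at station (0, -150 mm - travel). Two raised end walls 10 mm thick, tops 135 mm above the bench, bound its 40 mm thumb well, open at both sides, with the lock tab in it.
- tab (a joint): How far the lock tab is pressed down, m: 0 = up, 0.008 = bottomed. Spring: 4 N to start, 8 N at the bottom. The bolt slides only while the tab is pressed more than 4 mm (6 mm is safe). Between its two notches the released tab stays about 4 mm down; below 2 mm it is up and the bolt is locked. The lock is delicate: pushing on tab or bolt with over 30 N is forcing it.
- tab_top (a point): Centre of the top face of the lock tab, a ribbed grey plate 34 mm long (station y) and 36 mm wide (x) lying in the bolt's thumb well; 129.5 mm above the bench when up, 5.5 mm below the tops of the end walls. Moves with the bolt and the tab; axes as the station's.
- lid: Loose lid of the pot: clear round plate 180 mm across, 10 mm thick, with a 152 mm plug 10 mm deep below it; 0.3 to 0.65 kg. Origin: centre of the plug's underside (80 mm above the bench when on the pot, 4 mm when on the mat); plate top at 20 mm, z up. At the start its axes are the station's. Vacuum holds it on the pot until the tap is open.
- lid_handle (a point): Grip point in the black bridge handle of the lid, at lid (0, -10, 46) mm. The bar is 44 mm long along the lid's y, 14 mm thick along x, its underside 38 and top 56 mm above the lid's origin, on two legs. Axes as the lid's.
- tap (a joint): Angle of the vent tap, rad: starts near 0 (closed, at most 0.15), grows counter-clockwise seen from above, end stop at 1.5 (fully open; above 1.2 vents). Turns against about 0.03 N m and stays where it is left.
- tap_grip (a point): Grip point of the vent tap, on its axis at lid (0, 58, 45) mm: a brass bar 40 mm long, 10 mm thick, from 34 to 54 mm above the lid's origin. The point's x runs along the bar and turns with it; at tap angle 0 it is the lid's x.
- mat: Black rubber mat, fixed, 210 x 210 x 4 mm, beside the station. Origin: centre of its underside, on the bench.
- tub_a: White putty tub, 72 mm across, 67 mm high, beside the tower on the robot's side; origin centre of underside. Leave alone.
- tub_b: White putty tub, 72 mm across, 57 mm high, behind the pot; origin centre of underside. Leave alone.
- tub_lid: Flat white tub lid, 72 mm across, 10 mm high, on the bench in front of the pot (robot side); origin centre of underside. Leave alone.
- cast: Plaster cast of a dental arch, 62 x 58 x 34 mm, behind the tower; origin centre of underside. Leave alone.
- spatula: Mixing spatula 180 mm long lying on the robot's side of the mat; leave alone.
- bowl: Grey mixing bowl 110 mm across, 50 mm high, beyond the mat; origin centre of underside. Leave alone.
Not all that is in view belongs to the job. What is shaped like the lid but green is not meant.

How it is judged:
By the outcome, as a careful person would: the job done as asked, in the order asked, and still so for the second after the job is handed in, with the robot touching nothing.
It also fails if it takes over 64 s, if anything falls off the work surface, if the arm or the gripper's body presses on something with over 40 N, if the wrist force passes 120 N, or if a joint passes its speed limit or range.

## Working session

There is one attempt and no reset: what is moved stays moved. The work goes in short steps, Python scripts to look and compute and a tool call to move; the robot and the scene stay as the last step left them, time stands still between calls to the robot, and variables do not carry over. Pictures are saved under pics/ and viewed, and the job is handed in when it is done.

Besides the shell and the picture viewer there is one more tool, called after ">>>" as a command line: name --pt "numbers of a row" for each row, then --argument value for the rest. step_arm: Moves the arm, as the interface text tells. Its arguments: {"type":"object","properties":{"deltas":{"type":"array"},"newtons":{"type":"number"}},"required":["deltas"]}

```bash
mkdir -p pics; ls; python3 - <<'E'
from bench import ctrl, optics
import cv2,numpy as np
s=ctrl.get_state(); print(s)
for n in ("scene","top"):
    im=optics.get_image(n); cv2.imwrite(f"pics/{n}0.png",cv2.cvtColor(im,cv2.COLOR_RGB2BGR))
    c=optics.get_calibration(n); print(n,c, -np.array(c["R"]).T@np.array(c["t"]))
E
```

```text
pics
{'time': 0.0, 'joint_positions': array([-1.09588136,  0.32181467, -0.07010141,  1.451676  ,  0.02261053,
        1.37079567, -0.05690153]), 'qd': array([ 7.57225467e-04, -4.30031658e-05, -5.16748088e-04, -7.15040627e-04,
       -1.05628174e-03, -2.18402996e-03, -5.97304442e-05]), 'joint_torque': array([-1.33203953e-04, -4.91287780e+01, -4.03677206e-01, -3.12541258e+01,
       -6.38577249e-02,  4.34627803e-02,  1.73637741e-04]), 'position': array([0.28883318, 0.58168263, 0.22146655]), 'tool_rot': array([-7.17310496e-01, -3.05826165e+00,  2.94785451e-03]), 'ft_force': array([-0.50141548, -1.32828591, -0.00547857]), 'torque': array([ 0.00945388,  0.02837647, -0.00306017]), 'grip_width': 1.0012416704053098}
scene {'K': array([[365.2206846 ,   0.        , 254.66075794],
       [  0.        , 365.2206846 , 188.97135325],
       [  0.        ,   0.        ,   1.        ]]), 'R': array([[ 0.17957357,  0.98373148,  0.00506983],
       [ 0.83227185, -0.14917398, -0.53392012],
       [-0.52447774,  0.10009742, -0.84551973]]), 't': array([-0.05389835, -0.37588287,  1.53640835])} [ 1.12832743 -0.15684095  1.0986454 ]
top {'K': array([[359.77945494,   0.        , 258.8284773 ],
       [  0.        , 359.77945494, 186.47074451],
       [  0.        ,   0.        ,   1.        ]]), 'R': array([[-0.00381799, -0.99986306, -0.01610252],
       [-0.98666895,  0.00638648, -0.16261486],
       [ 0.16269543,  0.015267  , -0.98655822]]), 't': array([-0.0323696 ,  0.53341876,  1.18928008])} [ 0.33269372 -0.05392856  1.25951462]
```

View pics/scene0.png

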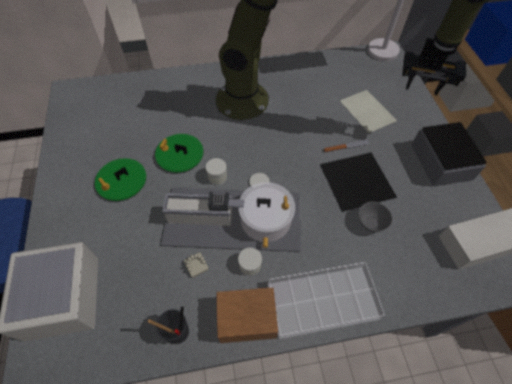

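View pics/top0.png

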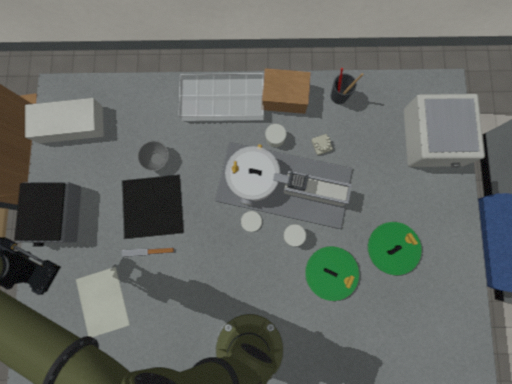

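```bash
python3 - <<'E'
import cv2
a=cv2.imread("pics/top0.png")[130:240,200:370]; cv2.imwrite("pics/c1.png",cv2.resize(a,None,fx=4.7,fy=4.7,interpolation=cv2.INTER_CUBIC))
a=cv2.imread("pics/scene0.png")[165:260,150:310]; cv2.imwrite("pics/c2.png",cv2.resize(a,None,fx=5,fy=5,interpolation=cv2.INTER_CUBIC))
E
```

```text
(no output)
```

View pics/c1.png

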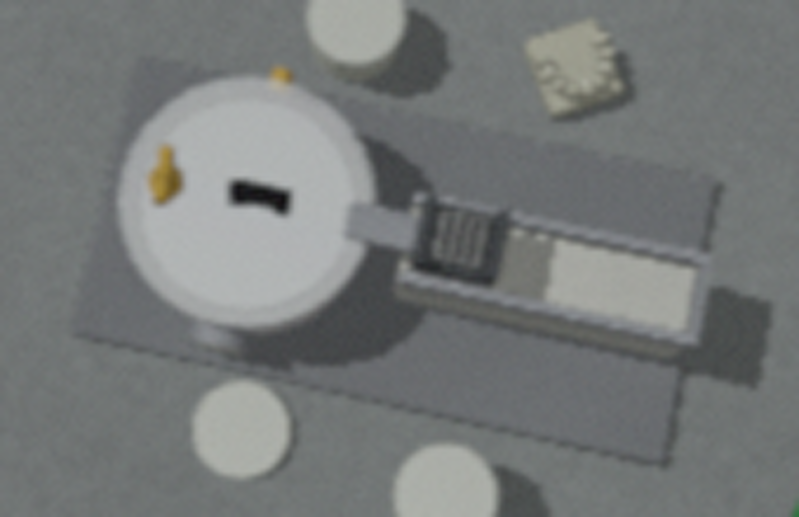

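View pics/c2.png

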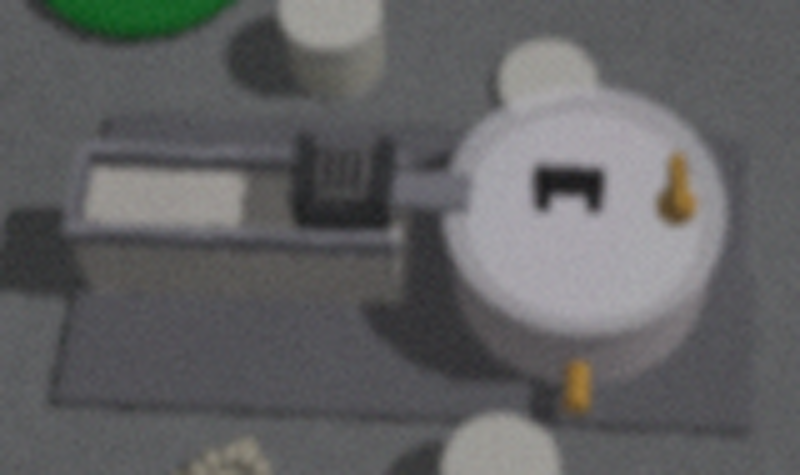

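```bash
cat > h.py <<'E'
import numpy as np,cv2,json
from scipy.optimize import least_squares
from scipy.spatial.transform import Rotation as Ro
from bench import ctrl,optics
C={n:optics.get_calibration(n) for n in("scene","top")}
def proj(n,X):
    c=C[n];p=np.atleast_2d(X)@np.array(c["R"]).T+np.array(c["t"]);p=p@np.array(c["K"]).T
    return p[:,:2]/p[:,2:]
def back(n,uv,z):
    c=C[n];d=np.array(c["R"]).T@np.linalg.inv(c["K"])@np.array([uv[0],uv[1],1]);o=-np.array(c["R"]).T@np.array(c["t"])
    return o+d*(z-o[2])/d[2]
def st(p,L):
    L=np.atleast_2d(np.array(L,float));c,s=np.cos(p[2]),np.sin(p[2])
    return np.c_[p[0]+c*L[:,0]-s*L[:,1],p[1]+s*L[:,0]+c*L[:,1],L[:,2]]
def circ(r,z,cx=0,cy=0,n=60):
    t=np.linspace(0,2*np.pi,n);return np.c_[cx+r*np.cos(t),cy+r*np.sin(t),0*t+z]
def rect(x0,x1,y0,y1,z): return np.array([[x0,y0,z],[x1,y0,z],[x1,y1,z],[x0,y1,z],[x0,y0,z]])
def grab(tag):
    o={}
    for n in("scene","top"):
        o[n]=cv2.cvtColor(optics.get_image(n),cv2.COLOR_RGB2BGR);cv2.imwrite(f"pics/{n}_{tag}.png",o[n])
    return o
def overlay(im,n,polys,box,f,out):
    x0,x1,y0,y1=box;a=cv2.resize(im[y0:y1,x0:x1],None,fx=f,fy=f,interpolation=cv2.INTER_CUBIC)
    for P,col in polys:
        q=(proj(n,P)-[x0,y0]+.5)*f-.5
        cv2.polylines(a,[np.round(q*8).astype(np.int32)],False,col,1,cv2.LINE_AA,3)
    cv2.imwrite(out,a)
def stationpolys(p,tr=0,tap=0):
    G=(0,255,0);Rr=(0,0,255);B=(255,0,0)
    c,s=np.cos(tap),np.sin(tap)
    bar=rect(-.02,.02,-.005,.005,.134);bar=np.c_[c*bar[:,0]-s*bar[:,1],.058+s*bar[:,0]+c*bar[:,1],bar[:,2]]
    return [(st(p,circ(.09,.1)),G),(st(p,rect(-.007,.007,-.032,.012,.136)),Rr),(st(p,bar),B),
     (st(p,rect(-.024,.024,-.18-tr,-.12-tr,.135)),G),(st(p,rect(-.013,.013,-.12-tr,-.071-tr,.107)),Rr),
     (st(p,rect(-.033,.033,-.325,-.115,.098)),B),(st(p,rect(-.11,.11,p[3],p[3]+.45,.012)),Rr)]
E
python3 - <<'E'
from h import *
def s1(x,y): return (x+.5)/4.7-.5+200,(y+.5)/4.7-.5+130
def s2(x,y): return (x+.5)/5-.5+150,(y+.5)/5-.5+165
# (view, crop px, local fn)
obs=[("top",s1(722,183),(.11,'y0',.012)),("top",s1(665,466),(-.11,'y0',.012)),("top",s1(75,335),(-.11,'y1',.012)),("top",s1(140,58),(.11,'y1',.012)),
("top",s1(248,202),(0,0,.1)),("top",s1(710,250),(.033,-.325,.098)),("top",s1(695,345),(-.033,-.325,.098)),
("top",s1(165,175),(0,.058,.134)),
("scene",s2(585,208),(0,0,.1)),("scene",s2(52,403),(.11,'y0',.012)),("scene",s2(745,433),(.11,'y1',.012)),("scene",s2(105,118),(-.11,'y0',.012)),
("scene",s2(68,233),(.033,-.325,.098)),("scene",s2(85,150),(-.033,-.325,.098))]
def f(p):
    r=[]
    for n,uv,L in obs:
        y={'y0':p[3],'y1':p[3]+.45}.get(L[1],L[1])
        r+=list(proj(n,st(p,[L[0],y,L[2]]))[0]-uv)
    return np.array(r)
c0=back("top",s1(248,202),.1);print(c0,back("scene",s2(585,208),.1))
r=least_squares(f,[c0[0],c0[1],-.2,-.33],loss='soft_l1');print(r.x,np.degrees(r.x[2]));print(np.round(r.fun.reshape(-1,2),1))
p=r.x;np.save("p.npy",p)
for n,b,k in(("top",(200,370,130,240),4.7),("scene",(150,310,165,260),5)):
    overlay(cv2.imread(f"pics/{n}0.png"),n,stationpolys(p),b,k,f"pics/ov_{n}.png")
E
```

```text
[ 0.57032996 -0.01492747  0.1       ] [ 0.57844265 -0.01319525  0.1       ]
[ 0.57310591 -0.01232653 -0.21926517 -0.33983671] -12.562969013109866
[[-0.1 -1.7]
 [ 1.  -0.7]
 [-0.6 -0.4]
 [-0.2 -0.9]
 [-0.8 -0.8]
 [ 0.3 -0.1]
 [-0.1 -0.6]
 [-1.2 -1. ]
 [-0.1 -1.5]
 [-1.  -0.9]
 [ 0.9 -1.6]
 [-0.5 -1.6]
 [-1.1 -0.8]
 [-0.9 -2.1]]
```

View pics/ov_top.png

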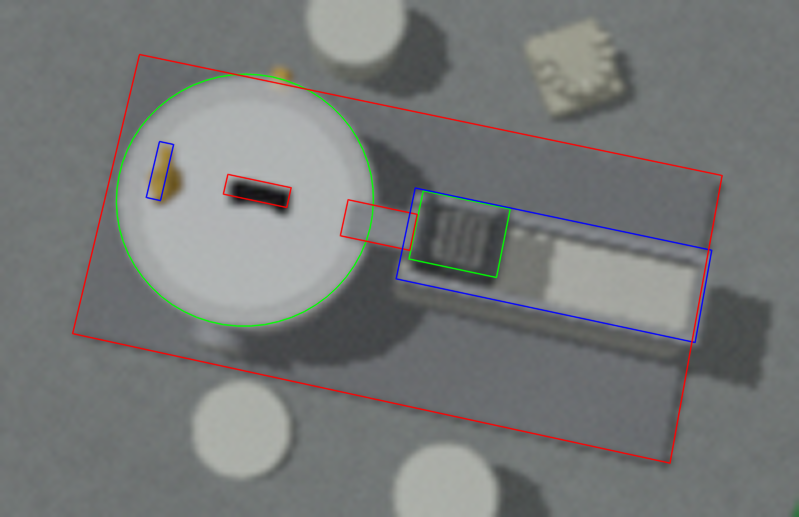

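View pics/ov_scene.png

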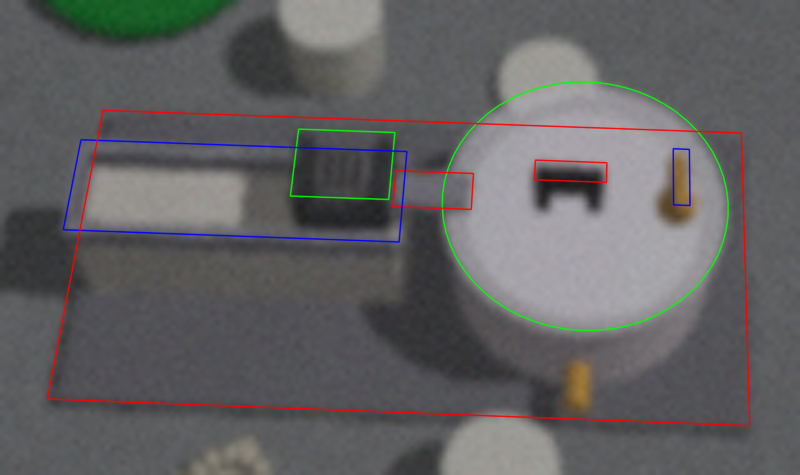

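```bash
cat >> h.py <<'E'
def plan(P0,R0,P1,R1):
    """delta row from commanded pose 0 to 1, in deg / mm"""
    d=R0.inv()*R1; return np.r_[np.degrees(d.as_rotvec()),R0.inv().apply(np.array(P1)-np.array(P0))*1000]
def down(yaw):
    """tool z down, tool x at world yaw (deg)"""
    a=np.radians(yaw);return Ro.from_matrix(np.array([[np.cos(a),np.sin(a),0],[np.sin(a),-np.cos(a),0],[0,0,-1]]).T.T) 
E
python3 - <<'E'
from h import *
s=ctrl.get_state();R=Ro.from_rotvec(s["tool_rot"]);print(R.as_matrix().round(3))
print(down(26).as_matrix().round(3))
for m,n in(((0,0,.22),'top'),((.289,.582,.223),'top')): print(proj('top',m),proj('scene',m))
p=np.load('p.npy')
for nm,L in dict(tap=(0,.058,.125),tab=(0,-.15,.1295),handle=(0,-.01,.126),lid=(0,0,.1)).items(): print(nm,st(p,L))
E
```

```text
[[-0.896  0.445 -0.001]
 [ 0.445  0.896 -0.002]
 [-0.    -0.002 -1.   ]]
[[ 0.899  0.438  0.   ]
 [ 0.438 -0.899  0.   ]
 [ 0.     0.    -1.   ]]
[[245.53907333 370.62528147]] [[240.3853403   55.54369768]]
[[ 41.60091261 262.17780589]] [[421.08215621  89.62991678]]
tap [[0.58572164 0.04428481 0.125     ]]
tab [[ 0.54047905 -0.15873516  0.1295    ]]
handle [[ 0.57093079 -0.02208711  0.126     ]]
lid [[ 0.57310591 -0.01232653  0.1       ]]
```

```bash
python3 - <<'E'
from h import *
P0=[.289,.582,.223];R0=down(153.6)
for P,y in(([.45,.30,.223],70.),([.586,.044,.200],-12.56)):
    R1=down(y);print(plan(P0,R0,P,R1).round(1));P0,R0=P,R1
c=back('top',(0,0),0)
E
python3 - <<'E'
import cv2,sys
sys.path.insert(0,'.')
from h import *
overlay(cv2.imread("pics/top0.png"),"top",[(circ(.06,.0),(0,0,255)),(circ(.005,.0),(0,0,255))],(150,350,290,384),4,"pics/b1.png")
overlay(cv2.imread("pics/scene0.png"),"scene",[(circ(.06,.0),(0,0,255)),(circ(.005,.0),(0,0,255))],(180,310,40,140),6,"pics/b2.png")
E
```

```text
[   0.     0.    83.6 -269.6 -181.     0. ]
[   0.     0.    82.6 -194.   215.4   23. ]
```

View pics/b1.png

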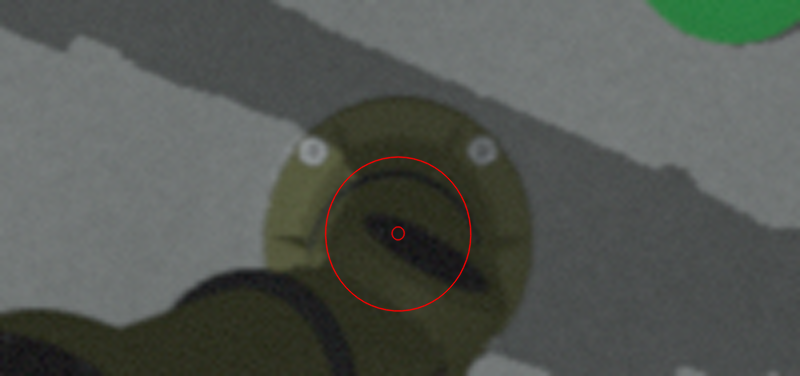

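View pics/b2.png

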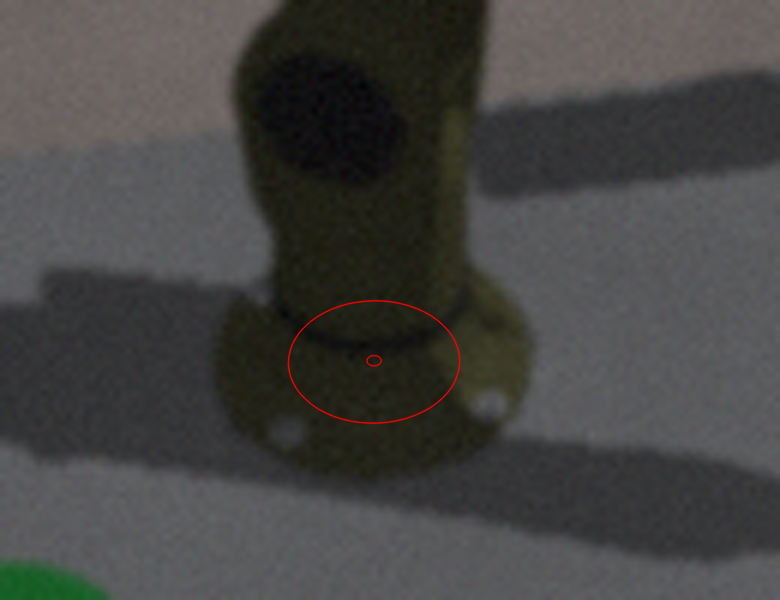

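>>> step_arm --pt "0 0 10 -34 -23 0 60" --pt "0 0 20 -68 -46 0 60" --pt "0 0 30 -101 -68 0 60" --pt "0 0 40 -135 -91 0 60" --pt "0 0 50 -170 -115 0 60" --pt "0 0 62 -203 -136 0 60" --pt "0 0 73 -237 -159 0 60" --pt "0 0 83.6 -269.6 -181 0 60" --newtons 15

```text
time: 1.1
position: [0.4504, 0.2987, 0.2222]
tool_rot: [2.558, 1.824, -0.001]
ft_force: [-0.5, -0.1, -0.3]
grip_width: 0.687
```

>>> step_arm --pt "0 0 10 -24 27 3 60" --pt "0 0 20 -48 54 6 60" --pt "0 0 30 -72 81 9 60" --pt "0 0 40 -97 108 12 60" --pt "0 0 50 -121 135 15 60" --pt "0 0 61 -145 162 18 60" --pt "0 0 72 -170 188 21 60" --pt "0 0 82.6 -194 215.4 23 60"

```text
time: 2.1
position: [0.5923, 0.0466, 0.199]
tool_rot: [3.127, -0.307, -0.001]
ft_force: [-0.1, 0.4, -0.4]
grip_width: 0.687
```

```bash
python3 - <<'E'
from h import *
s=ctrl.get_state()
for k in("time","position","joint_positions","ft_force","grip_width"):print(k,np.round(s[k],4))
R=Ro.from_rotvec(s["tool_rot"]);M=R.as_matrix();print(M.round(4),np.degrees(np.arctan2(M[1,0],M[0,0])))
o=grab('1')
P=s["position"]
def tf(L): return P+R.apply(np.array(L))
p=np.load('p.npy')
w=.0261
pol=[(tf([[-.0095,-.03,0],[.0095,-.03,0],[.0095,-.045,0],[-.0095,-.045,0],[-.0095,-.03,0]]),(0,0,255)),(tf([[-.0095,.03,0],[.0095,.03,0],[.0095,.045,0],[-.0095,.045,0],[-.0095,.03,0]]),(0,0,255))]
overlay(o['scene'],'scene',pol+stationpolys(p),(210,340,130,230),6,'pics/g1s.png')
overlay(o['top'],'top',pol+stationpolys(p),(180,310,110,220),5,'pics/g1t.png')
E
```

```text
time 2.1
position [0.5923 0.0466 0.199 ]
joint_positions [-0.5991  0.2329  0.5578  1.6471 -0.1272  1.2988 -1.7854]
ft_force [-0.0981  0.3561 -0.4258]
grip_width 0.687
[[ 9.809e-01 -1.943e-01 -8.000e-04]
 [-1.943e-01 -9.809e-01  0.000e+00]
 [-8.000e-04  1.000e-04 -1.000e+00]] -11.204542898460137
```

```bash
python3 - <<'E'
from h import *
s=ctrl.get_state()
for k in("time","position","ft_force","grip_width"):print(k,np.round(s[k],4))
o=grab('2')
s=ctrl.get_state()
for k in("time","position","ft_force","grip_width"):print(k,np.round(s[k],4))
R=Ro.from_rotvec(s["tool_rot"]);M=R.as_matrix();print(np.degrees(np.arctan2(M[1,0],M[0,0])))
P=s["position"]
def tf(L): return P+R.apply(np.array(L))
p=np.load('p.npy')
pol=[(tf([[-.0095,-.03,0],[.0095,-.03,0],[.0095,-.045,0],[-.0095,-.045,0],[-.0095,-.03,0]]),(0,0,255)),(tf([[-.0095,.03,0],[.0095,.03,0],[.0095,.045,0],[-.0095,.045,0],[-.0095,.03,0]]),(0,0,255))]
overlay(o['scene'],'scene',pol+stationpolys(p),(210,340,130,230),6,'pics/g1s.png')
overlay(o['top'],'top',pol+stationpolys(p),(180,310,110,220),5,'pics/g1t.png')
E
```

```text
time 2.2
position [0.5931 0.0419 0.199 ]
ft_force [ 0.8654 -0.2949 -0.5744]
grip_width 0.6864
time 2.3
position [0.5919 0.0472 0.199 ]
ft_force [-0.3049  1.1559  0.5228]
grip_width 0.6874
-10.868741673369339
```

View pics/g1s.png

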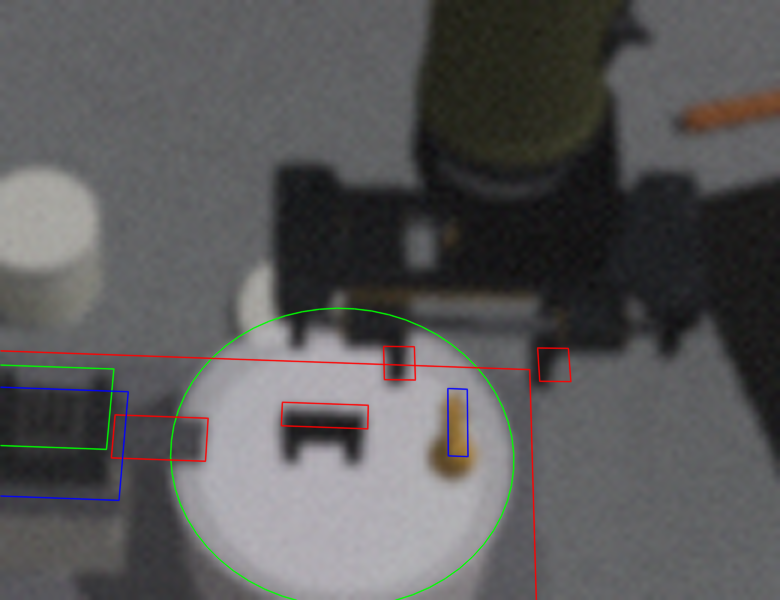

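View pics/g1t.png

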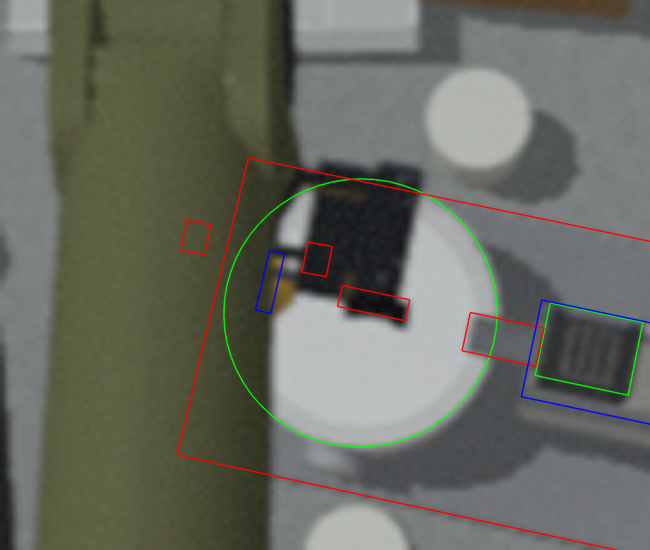

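```bash
python3 - <<'E'
from h import *
s=ctrl.get_state()
for i in range(3):
    optics.get_image('top');s=ctrl.get_state()
    R=Ro.from_rotvec(s["tool_rot"]);M=R.as_matrix();print(s["time"],s["position"].round(4),s["qd"].round(3),s["ft_force"].round(2),np.degrees(np.arctan2(M[1,0],M[0,0])))
# refit
def s1(x,y): return (x+.5)/4.7-.5+200,(y+.5)/4.7-.5+130
def s2(x,y): return (x+.5)/5-.5+150,(y+.5)/5-.5+165
obs=[("top",s1(722,183),(.11,'y0',.012)),("top",s1(665,466),(-.11,'y0',.012)),("top",s1(75,335),(-.11,'y1',.012)),("top",s1(140,58),(.11,'y1',.012)),
("top",s1(248,202),(0,0,.1)),("top",s1(710,250),(.033,-.325,.098)),("top",s1(695,345),(-.033,-.325,.098)),
("top",s1(167,173),(0,.058,.134)),
("scene",s2(585,208),(0,0,.1)),("scene",s2(52,403),(.11,'y0',.012)),("scene",s2(745,433),(.11,'y1',.012)),("scene",s2(105,118),(-.11,'y0',.012)),
("scene",s2(68,233),(.033,-.325,.098)),("scene",s2(85,150),(-.033,-.325,.098))]
def f(p):
    off=dict(top=p[4:6],scene=p[6:8]);r=[]
    for n,uv,L in obs:
        y={'y0':p[3],'y1':p[3]+.45}.get(L[1],L[1])
        r+=list(proj(n,st(p,[L[0],y,L[2]]))[0]+off[n]-uv)
    return np.r_[r,(p[4:8]-[0,1,-.5,1])/.4]
r=least_squares(f,list(np.load('p.npy')[:4])+[0,1,0,1],loss='soft_l1');print(r.x.round(4),np.degrees(r.x[2]));print(np.round(r.fun[:28].reshape(-1,2),1))
np.save('p.npy',r.x)
E
```

```text
2.35 [0.5917 0.0485 0.1991] [-0.013 -0.006 -0.018 -0.001  0.003  0.001 -0.002] [-0.27  0.73  0.06] -10.751336676425295
2.4 [0.5917 0.0491 0.1992] [-0.009 -0.004 -0.008 -0.002  0.003 -0.    -0.004] [-0.96  0.17  0.21] -10.693153233981832
2.45 [0.5917 0.0493 0.1994] [-0.005 -0.004  0.001 -0.001  0.003  0.001 -0.004] [0.49 0.24 0.38] -10.679460839339624
[ 0.5748 -0.0115 -0.2225 -0.3397  0.2869  1.0489 -0.2206  1.0638] -12.750590389243495
[[-0.1 -0.8]
 [ 0.8  0.1]
 [-0.7  0. ]
 [-0.1 -0.4]
 [-0.8 -0.3]
 [ 0.3  0.8]
 [-0.2  0.2]
 [-1.6 -0.1]
 [ 0.1 -0. ]
 [-1.   0.3]
 [ 1.   0.1]
 [-0.2 -0.5]
 [-1.   0.4]
 [-0.7 -1. ]]
```

```bash
cat >> h.py <<'E'
OFF=dict(zip(("top","scene"),np.load('p.npy')[4:8].reshape(2,2)))
_proj=proj
def proj(n,X): return _proj(n,X)+OFF[n]
_back=back
def back(n,uv,z): return _back(n,np.array(uv)-OFF[n],z)
E
python3 - <<'E'
from h import *
import h; h.proj=proj
p=np.load('p.npy')
hub=[(st(p,circ(.008,.134,0,.058)),(0,255,255))]
for t in(0,):
  overlay(cv2.imread("pics/top0.png"),"top",stationpolys(p,tap=t)+hub,(215,325,135,215),7,"pics/z1.png")
  overlay(cv2.imread("pics/scene0.png"),"scene",stationpolys(p,tap=t)+hub,(200,310,170,250),7,"pics/z2.png")
E
```

```text
(no output)
```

View pics/z1.png

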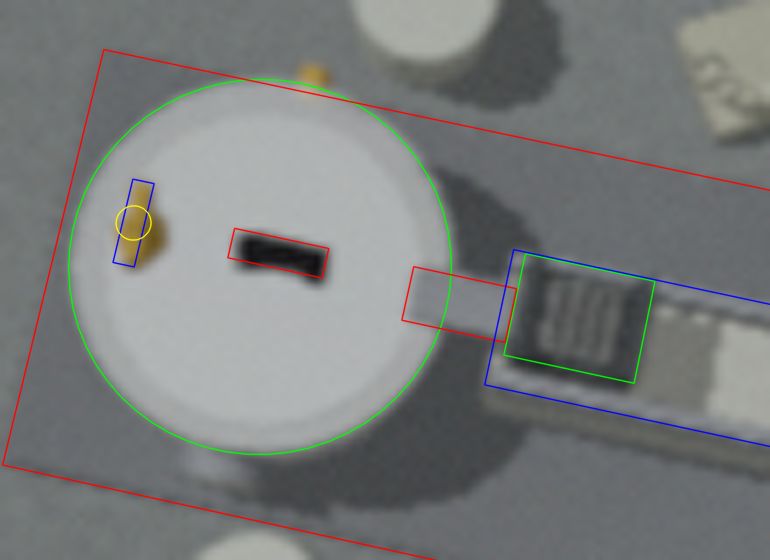

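View pics/z2.png

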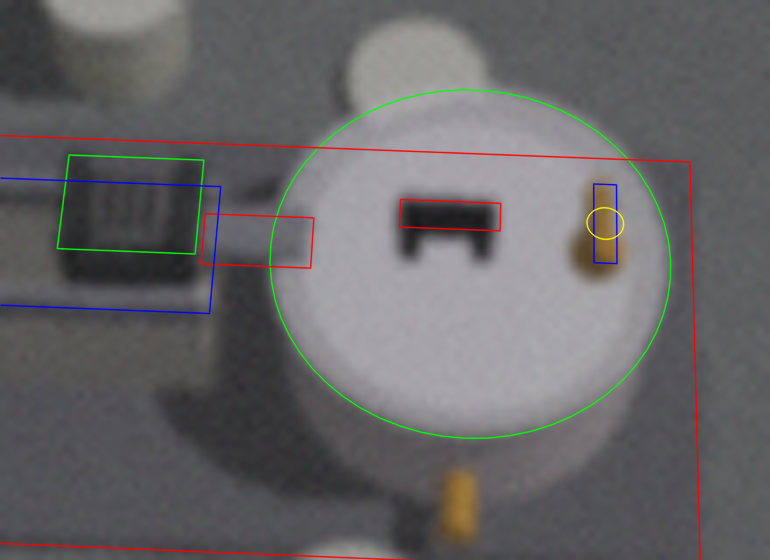

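>>> step_arm --pt "0 0 0 -1 2 10 36" --pt "0 0 0 -3.3 4 25 36" --pt "0 0 0 -3.3 6 40 36" --pt "0 0 0 -3.3 6 49 36" --pt "0 0 0 -3.3 6 49 36" --pt "0 0 0 -3.3 6 49 36" --pt "0 0 0 -3.3 6 49 36" --pt "0 0 0 -3.3 6 49 36"

```text
time: 3.45
position: [0.5881, 0.0423, 0.151]
tool_rot: [-3.127, 0.297, -0.001]
ft_force: [0.7, 0.4, -0.2]
grip_width: 0.416
```

```bash
cat >> h.py <<'E'
import h as _h
_h.proj=proj
def S():
    s=ctrl.get_state();M=Ro.from_rotvec(s["tool_rot"]).as_matrix()
    print("t",round(s["time"],2),"pos",s["position"].round(4),"yaw",np.degrees(np.arctan2(M[1,0],M[0,0])).round(2),"tilt",M[:2,2].round(4),"F",s["ft_force"].round(2),"T",s["torque"].round(3),"g",round(s["grip_width"]*87,1),"qdmax",abs(s["qd"]).max().round(3),"q7",s["joint_positions"][6].round(2))
    return s
E
python3 - <<'E'
from h import *
S();p=np.load('p.npy');print(st(p,[0,.058,.134]))
im=cv2.cvtColor(optics.get_image('scene'),cv2.COLOR_RGB2BGR);cv2.imwrite('pics/s3.png',im)
overlay(im,'scene',stationpolys(p,tap=.06),(210,340,130,230),6,'pics/g3.png')
S()
E
```

```text
t 3.45 pos [0.5881 0.0423 0.151 ] yaw -10.86 tilt [0.0008 0.0002] F [ 0.69  0.4  -0.22] T [0.042 0.138 0.016] g 36.2 qdmax 0.003 q7 -1.76
[[0.58760844 0.04508243 0.134     ]]
t 3.5 pos [0.588  0.0423 0.1509] yaw -10.85 tilt [0.0007 0.0002] F [ 0.46 -0.7  -0.49] T [ 0.002  0.124 -0.014] g 35.9 qdmax 0.002 q7 -1.76
```

View pics/g3.png

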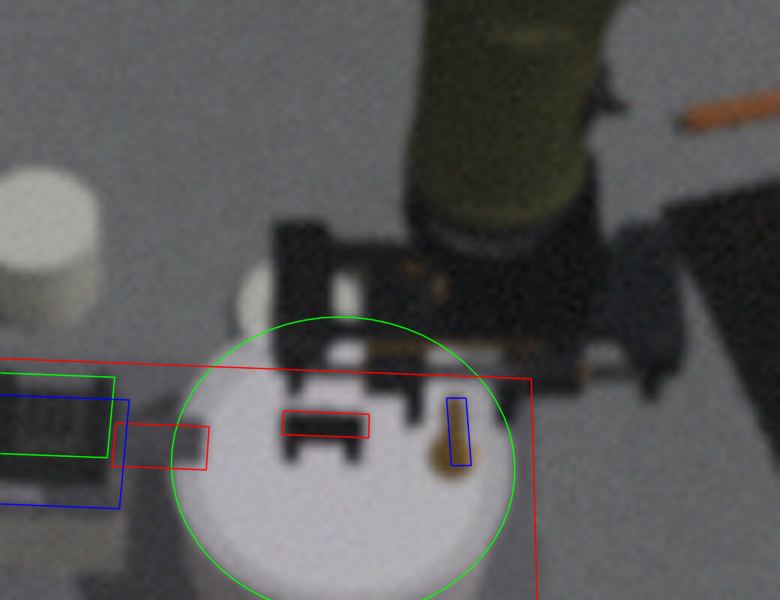

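>>> step_arm --pt "0 0 0 0 -1 15 36" --pt "0 0 0 0 -1 30 36" --pt "0 0 0 0 -1 42 36" --pt "0 0 0 0 -1 42 36" --pt "0 0 0 0 -1 42 5" --pt "0 0 0 0 -1 42 5" --pt "0 0 0 0 -1 42 5" --pt "0 0 0 0 -1 42 5" --newtons 15

```text
time: 4.5
position: [0.5883, 0.0431, 0.109]
tool_rot: [-3.127, 0.297, -0.001]
ft_force: [0.2, -0.5, 1.3]
grip_width: 0.146
```

```bash
python3 - <<'E'
from h import *
S()
E
```

```text
t 4.5 pos [0.5883 0.0431 0.109 ] yaw -10.86 tilt [ 0.0008 -0.    ] F [ 0.2  -0.54  1.26] T [-0.176  0.185  0.   ] g 12.7 qdmax 0.002 q7 -1.74
```

>>> step_arm --pt "0 0 0 0 -1 0 5" --pt "0 0 -10 0 0 0 5" --pt "0 0 -20 0 0 0 5" --pt "0 0 -30 0 0 0 5" --pt "0 0 -40 0 0 0 5" --pt "0 0 -50 0 0 0 5" --pt "0 0 -60 0 0 0 5" --pt "0 0 -70 0 0 0 5"

```text
time: 5.5
position: [0.5878, 0.0444, 0.109]
tool_rot: [-2.726, -1.558, -0.001]
ft_force: [-2.3, 0.0, 3.9]
grip_width: 0.147
```

```bash
python3 - <<'E'
from h import *
S()
E
```

```text
t 5.5 pos [0.5878 0.0444 0.109 ] yaw 59.5 tilt [-0.0004  0.0016] F [-2.27  0.    3.85] T [ 0.168  0.597 -0.001] g 12.8 qdmax 1.334 q7 -0.56
```

>>> step_arm --pt "0 0 -7 0 0 0 5" --pt "0 0 -15 0 0 0 5" --pt "0 0 -15 0 0 0 5" --pt "0 0 -15 0 0 0 5" --pt "0 0 -15 0 0 0 5" --pt "0 0 -15 0 0 0 5" --pt "0 0 -15 0 0 0 5" --pt "0 0 -15 0 0 0 5"

```text
time: 6.5
position: [0.5876, 0.0448, 0.1089]
tool_rot: [-2.507, -1.891, -0.001]
ft_force: [-3.6, 3.3, 4.5]
grip_width: 0.151
```

```bash
python3 - <<'E'
from h import *
S();o=grab('5')
for n,b in(('scene',(210,340,130,230)),('top',(180,310,110,210))):overlay(o[n],n,[],b,6,f'pics/g5{n}.png')
E
```

```text
t 6.5 pos [0.5876 0.0448 0.1089] yaw 74.05 tilt [-0.0008  0.0018] F [-3.62  3.33  4.51] T [ 0.652  0.894 -0.089] g 13.1 qdmax 0.002 q7 -0.32
```

View pics/g5scene.png

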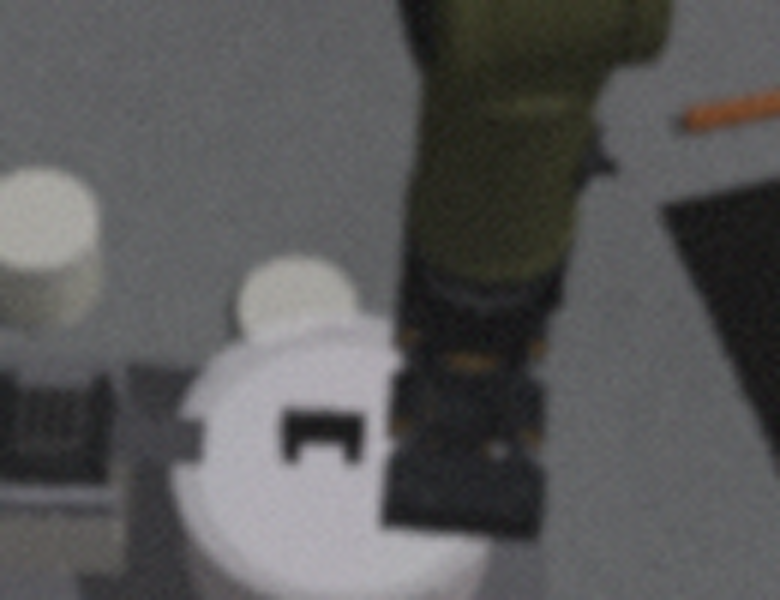

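View pics/g5top.png

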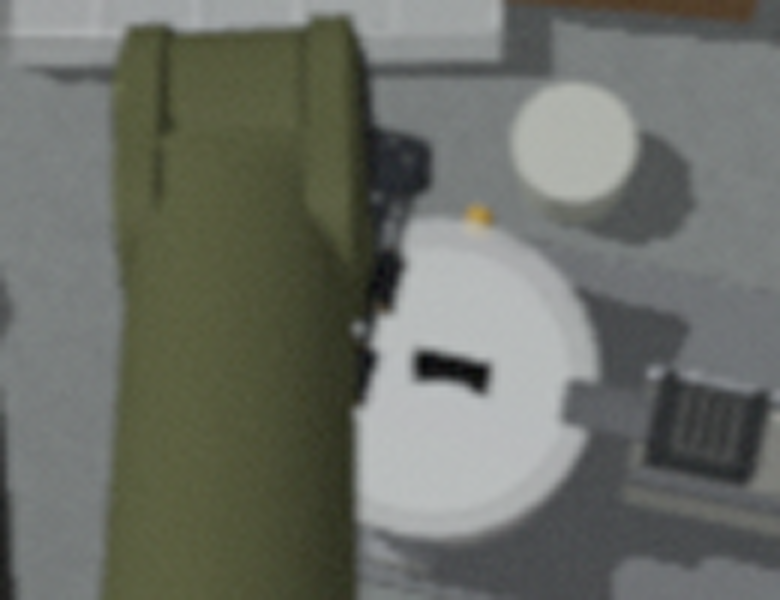

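>>> step_arm --pt "0 0 0 0 0 0 36" --pt "0 0 0 0 0 0 36" --pt "0 0 0 0 0 0 36" --pt "0 0 0 0 0 -20 36" --pt "0 0 0 0 0 -50 36" --pt "0 0 0 80 0 -90 30" --pt "0 0 0 140 0 -90 20" --pt "0 0 0 200 0 -90 10"

```text
time: 7.6
position: [0.6386, 0.2179, 0.1992]
tool_rot: [2.507, 1.891, 0.004]
ft_force: [-0.1, -0.3, 0.8]
grip_width: 0.196
```

```bash
python3 - <<'E'
from h import *
S();p=np.load('p.npy')
im=cv2.cvtColor(optics.get_image('top'),cv2.COLOR_RGB2BGR);cv2.imwrite('pics/t6.png',im)
overlay(im,'top',stationpolys(p,tap=1.5),(195,305,130,215),7,'pics/g6.png')
S()
E
```

```text
t 7.6 pos [0.6386 0.2179 0.1992] yaw 74.05 tilt [0.0028 0.0007] F [-0.08 -0.29  0.79] T [-0.069  0.012 -0.031] g 17.1 qdmax 0.765 q7 -0.58
t 7.65 pos [0.6378 0.2307 0.1976] yaw 74.72 tilt [0.0022 0.0081] F [-0.17  9.56 -0.58] T [ 0.626  0.016 -0.01 ] g 14.4 qdmax 0.114 q7 -0.58
```

View pics/g6.png

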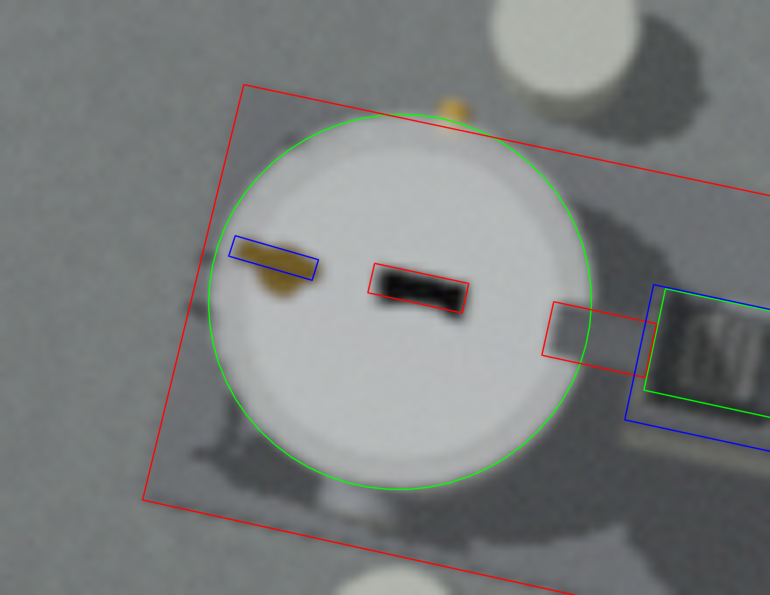

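```bash
python3 - <<'E'
from h import *
p=np.load('p.npy')
im=cv2.imread('pics/t6.png')
P=stationpolys(p,tap=1.5)[2:3]+[(stationpolys(p,tap=1.35)[2][0],(0,0,255))]
overlay(im,'top',P,(220,250,155,180),22,'pics/g6b.png')
i2=cv2.cvtColor(optics.get_image('scene'),cv2.COLOR_RGB2BGR);cv2.imwrite('pics/s6.png',i2)
overlay(i2,'scene',P,(270,305,185,212),20,'pics/g6c.png')
a=cv2.imread('pics/g6b.png');b=cv2.imread('pics/g6c.png');hh=min(len(a),len(b));cv2.imwrite('pics/g6d.png',cv2.resize(np.hstack([a[:hh],b[:hh]]),None,fx=.58,fy=.58))
E
```

```text
(no output)
```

View pics/g6d.png

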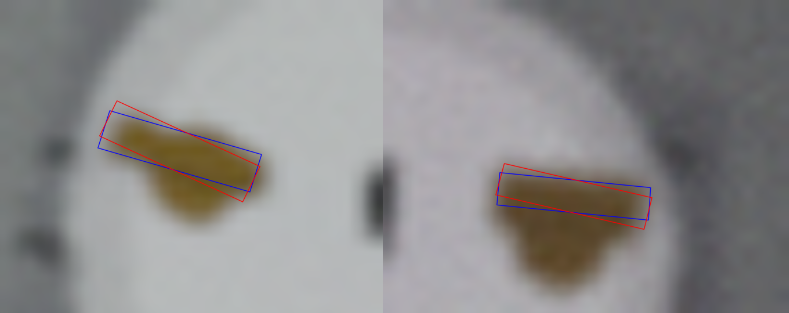

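```bash
python3 - <<'E'
from h import *
s=S();p=np.load('p.npy');c=s["position"];R0=Ro.from_rotvec(s["tool_rot"])
T=st(p,[0,-.154,.160])[0]-[0,.0007,0];print(T)
print(plan(c,R0,T,down(np.degrees(p[2])+90)).round(1))
E
```

```text
t 7.7 pos [0.6364 0.2273 0.1968] yaw 74.79 tilt [-0.0005  0.0052] F [-0.51  0.24 -0.01] T [-0.047  0.134  0.03 ] g 12.8 qdmax 0.075 q7 -0.58
[ 0.54081845 -0.16238966  0.16      ]
[-1.000e-01 -3.000e-01 -2.500e+00 -4.013e+02  1.000e+01  3.480e+01]
```

>>> step_arm --pt "0 0 0 -40 1 0 0" --pt "0 0 -1 -100 3 0 0" --pt "0 0 -2 -160 5 0 0" --pt "0 0 -3 -220 6 0 0" --pt "0 0 -3 -280 8 0 0" --pt "0 0 -3 -340 9 0 0" --pt "0 0 -3 -385 10 10 0" --pt "0 0 -3 -409 10.5 25 0"

```text
time: 8.7
position: [0.5345, -0.1838, 0.1731]
tool_rot: [2.46, 1.951, 0.0]
ft_force: [0.3, 0.3, -0.3]
grip_width: 0.002
```

>>> step_arm --pt "0 0 0 0 0 5 0" --pt "0 0 0 0 0 5 0" --pt "0 0 0 0 0 5 0" --pt "0 0 0 0 0 5 0" --pt "0 0 0 0 0 5 0" --pt "0 0 0 0 0 5 0" --pt "0 0 0 0 0 5 0" --pt "0 0 0 0 0 5 0"

```text
time: 9.7
position: [0.5356, -0.1797, 0.1678]
tool_rot: [2.456, 1.959, 0.0]
ft_force: [-0.4, -0.1, -0.2]
grip_width: 0.004
```

```bash
python3 - <<'E'
from h import *
s=S();p=np.load('p.npy');c=s["position"];R0=Ro.from_rotvec(s["tool_rot"])
T=st(p,[0,-.154,.140])[0]-[0,.0007,0];print(T)
print(plan(c,R0,T,down(np.degrees(p[2])+90)).round(1))
o=grab('7');S()
tip=c+R0.apply(rect(-.0095,.0095,-.015,.015,0))
for n,b in(('scene',(150,260,150,240)),('top',(240,370,140,230))):overlay(o[n],n,stationpolys(p)+[(tip,(0,255,255))],b,6 if n=='top' else 7,f'pics/g7{n}.png')
E
```

```text
t 9.7 pos [ 0.5356 -0.1797  0.1678] yaw 77.14 tilt [0.0001 0.0001] F [-0.42 -0.12 -0.22] T [-0.123  0.045  0.091] g 0.4 qdmax 0.001 q7 0.13
[ 0.54081845 -0.16238966  0.14      ]
[ 0.  -0.  -0.1 18.   1.2 27.8]
t 9.8 pos [ 0.5356 -0.1797  0.1678] yaw 77.14 tilt [0.     0.0001] F [ 0.85 -0.72 -0.28] T [-0.107  0.109 -0.012] g 0.2 qdmax 0.001 q7 0.13
```

View pics/g7scene.png

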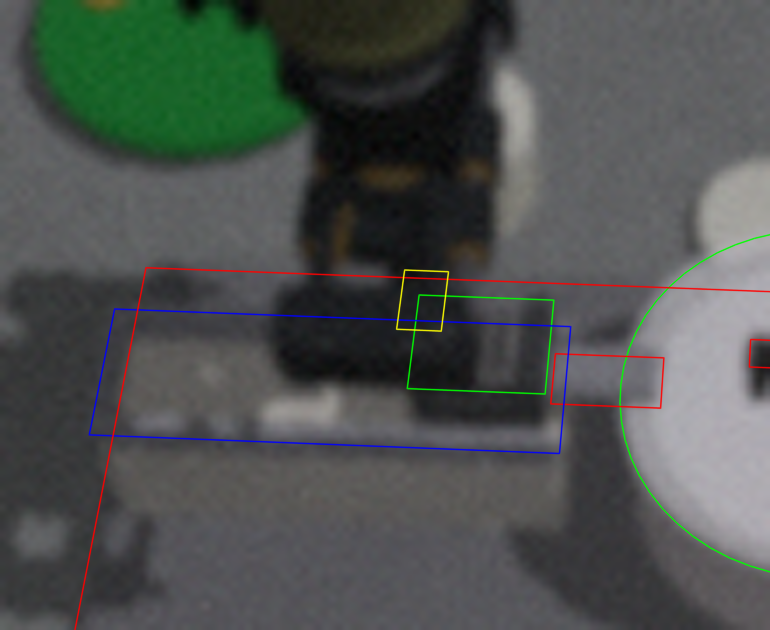

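View pics/g7top.png

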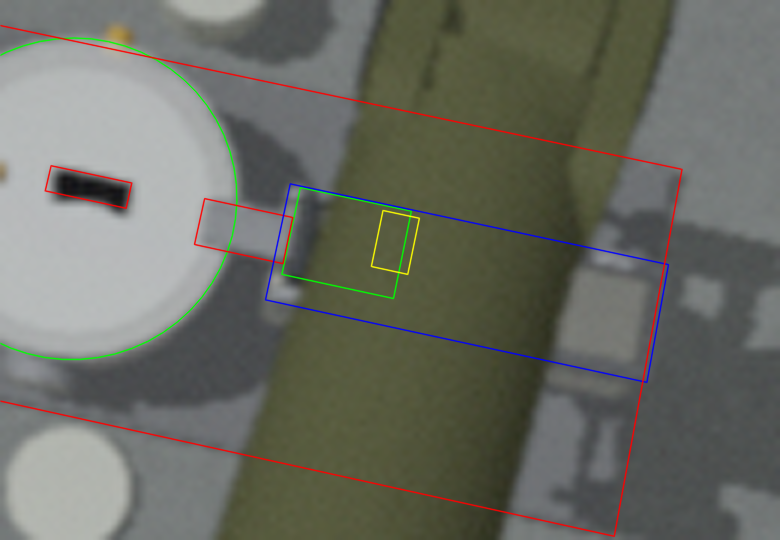

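>>> step_arm --pt "0 0 0 6 1 5 0" --pt "0 0 0 12 1 10 0" --pt "0 0 0 18 1 16 0" --pt "0 0 0 18 1 22 0" --pt "0 0 0 18 1 28 0" --pt "0 0 0 18 1 28 0" --pt "0 0 0 18 1 28 0" --pt "0 0 0 18 1 28 0"

```text
time: 10.8
position: [0.5408, -0.1625, 0.1401]
tool_rot: [2.456, 1.958, 0.001]
ft_force: [1.1, 0.3, -1.2]
grip_width: 0.008
```

```bash
python3 - <<'E'
from h import *
s=S();p=np.load('p.npy');c=s["position"];R0=Ro.from_rotvec(s["tool_rot"])
T=st(p,[0,-.154,.1295])[0]-[0,.0007,0];print(T)
print(plan(c,R0,T,down(np.degrees(p[2])+90)).round(1))
o=cv2.cvtColor(optics.get_image('scene'),cv2.COLOR_RGB2BGR);cv2.imwrite('pics/s8.png',o)
tip=c+R0.apply(rect(-.0095,.0095,-.015,.015,0))
overlay(o,'scene',stationpolys(p)+[(tip,(0,255,255))],(150,260,150,240),7,f'pics/g8.png')
E
```

```text
t 10.8 pos [ 0.5408 -0.1625  0.1401] yaw 77.13 tilt [ 0.0007 -0.    ] F [ 1.07  0.29 -1.21] T [-0.08   0.041  0.028] g 0.7 qdmax 0.001 q7 0.1
[ 0.54081845 -0.16238966  0.1295    ]
[ 0.  -0.  -0.1  0.1 -0.  10.6]
```

View pics/g8.png

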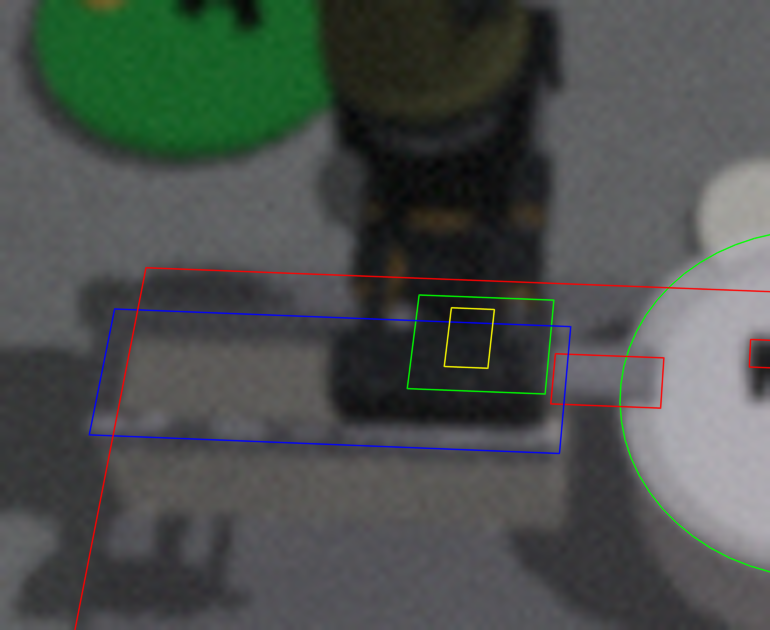

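>>> step_arm --pt "0 0 0 0 0 5 0" --pt "0 0 0 0 0 9 0" --pt "0 0 0 0 0 12 0" --pt "0 0 0 0 0 14 0" --pt "0 0 0 0 0 15.5 0" --pt "0 0 0 0 0 17 0" --pt "0 0 0 0 0 17 0" --pt "0 0 0 0 0 17 0"

```text
time: 11.85
position: [0.5405, -0.1623, 0.1236]
tool_rot: [-2.456, -1.958, -0.001]
ft_force: [-3.0, 1.2, 6.8]
grip_width: 0.004
```

```bash
python3 - <<'E'
from h import *
S()
E
```

```text
t 11.85 pos [ 0.5405 -0.1623  0.1236] yaw 77.14 tilt [0.     0.0005] F [-2.96  1.24  6.81] T [ 0.143  0.697 -0.03 ] g 0.3 qdmax 0.002 q7 0.11
```

>>> step_arm --pt "0 0 0 0 0 1 0" --pt "0 0 0 -2 0 1 0" --pt "0 0 0 -5 0 1 0" --pt "0 0 0 -8 0 1 0" --pt "0 0 0 -12 0 1 0" --pt "0 0 0 -16 0 1 0" --pt "0 0 0 -20 0 1 0" --pt "0 0 0 -20 0 1 0"

```text
time: 12.85
position: [0.5362, -0.1812, 0.1226]
tool_rot: [-2.455, -1.958, -0.002]
ft_force: [-3.1, 1.5, 6.6]
grip_width: 0.004
```

```bash
cat >> h.py <<'E'
def loc(P):
    p=np.load('p.npy');c,s=np.cos(p[2]),np.sin(p[2]);d=np.array(P[:2])-p[:2]
    return np.array([c*d[0]+s*d[1],-s*d[0]+c*d[1]])*1000
def SF():
    s=S();p=np.load('p.npy');F=s["ft_force"];c,q=np.cos(p[2]),np.sin(p[2])
    print("local tcp mm",loc(s["position"]).round(2),"local Fx,Fy",np.round([c*F[0]+q*F[1],-q*F[0]+c*F[1]],2));return s
E
python3 - <<'E'
from h import *
s=SF();p=np.load('p.npy')
o=cv2.cvtColor(optics.get_image('scene'),cv2.COLOR_RGB2BGR);cv2.imwrite('pics/s9.png',o)
overlay(o,'scene',stationpolys(p,tr=.020)+[(stationpolys(p,tr=.0135)[4][0],(255,255,0))],(150,260,150,240),7,f'pics/g9.png')
SF()
E
```

```text
t 12.85 pos [ 0.5362 -0.1812  0.1226] yaw 77.15 tilt [0.0001 0.0014] F [-3.1   1.52  6.63] T [ 0.399  0.699 -0.002] g 0.3 qdmax 0.003 q7 0.15
local tcp mm [  -0.23 -174.1 ] local Fx,Fy [-3.36  0.8 ]
t 12.9 pos [ 0.5362 -0.1812  0.1226] yaw 77.16 tilt [0.0001 0.0013] F [-2.37  1.69  7.12] T [ 0.358  0.772 -0.03 ] g 0.5 qdmax 0.003 q7 0.15
local tcp mm [  -0.21 -174.07] local Fx,Fy [-2.68  1.12]
```

View pics/g9.png

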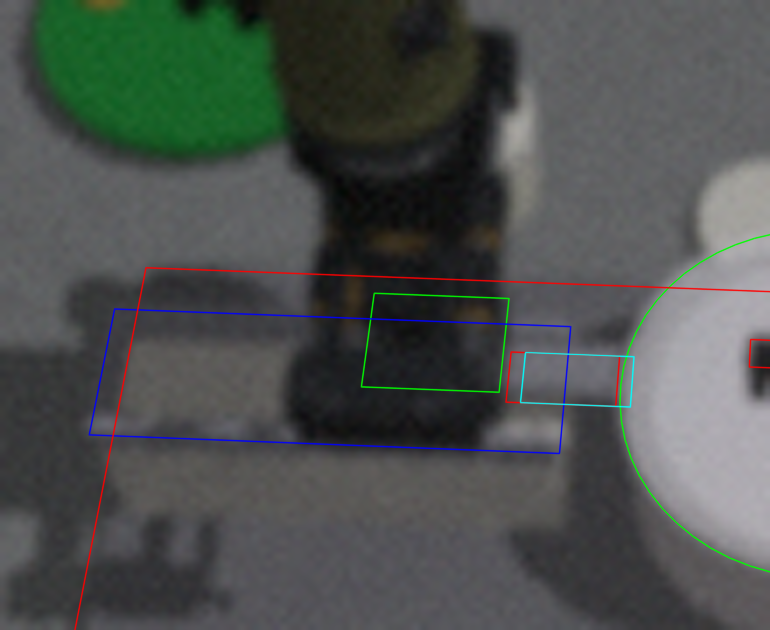

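```bash
cat >> h.py <<'E'
def noseprof(im,n='scene',tr=np.arange(-.010,.125,.0005)):
    """brightness along nose axis vs travel of tip hypothesised; mean over x in +-8mm at z=.106"""
    p=np.load('p.npy');g=cv2.GaussianBlur(im.astype(np.float32),(0,0),.6);out=[]
    for t in tr:
        q=proj(n,st(p,[[x,-.071-t,.106] for x in np.linspace(-.008,.008,9)])).astype(np.float32)
        v=cv2.remap(g,q[None,:,0].copy(),q[None,:,1].copy(),cv2.INTER_LINEAR);out.append(v.mean())
    return tr*1000,np.array(out)
E
python3 - <<'E'
from h import *
for f in('s8','s9'):
    t,v=noseprof(cv2.imread(f'pics/{f}.png'));d=np.gradient(cv2.GaussianBlur(v[None],(0,0),3)[0])
    print(f);print([(int(a),int(b)) for a,b in zip(t[::4],v[::4]) if a<45]);print('steepest',t[np.argmin(d[:90])])
E
```

```text
s8
[(-10, 171), (-7, 171), (-5, 170), (-3, 167), (-1, 162), (0, 153), (2, 141), (4, 128), (6, 118), (8, 113), (10, 111), (12, 110), (14, 109), (16, 107), (18, 106), (20, 105), (22, 104), (24, 103), (26, 103), (28, 102), (30, 102), (32, 102), (34, 102), (36, 102), (38, 101), (40, 102), (42, 101), (44, 101)]
steepest 2.0000000000000107
s9
[(-10, 172), (-7, 172), (-5, 172), (-3, 171), (-1, 169), (0, 167), (2, 164), (4, 159), (6, 155), (8, 153), (10, 150), (12, 146), (14, 139), (16, 129), (18, 117), (20, 108), (22, 102), (24, 102), (26, 102), (28, 103), (30, 103), (32, 103), (34, 102), (36, 102), (38, 102), (40, 102), (42, 103), (44, 103)]
steepest 17.00000000000002
```

>>> step_arm --pt "0 0 0 0 0 -3 0" --pt "0 0 0 0 0 -7 0" --pt "0 0 0 8 0 -7 0" --pt "0 0 0 16 0 -7 0" --pt "0 0 0 16 0 -3 0" --pt "0 0 0 16 0 0 0" --pt "0 0 0 16 0 1 0" --pt "0 0 0 16 0 1.4 0"

```text
time: 13.9
position: [0.5401, -0.1665, 0.1218]
tool_rot: [2.456, 1.958, 0.002]
ft_force: [-3.8, -0.6, 12.5]
grip_width: 0.006
```

```bash
python3 - <<'E'
from h import *
SF()
o=cv2.cvtColor(optics.get_image('scene'),cv2.COLOR_RGB2BGR);cv2.imwrite('pics/s10.png',o)
t,v=noseprof(o);d=np.gradient(cv2.GaussianBlur(v[None],(0,0),3)[0]);print('steepest',t[np.argmin(d[:90])])
SF()
E
```

```text
t 13.9 pos [ 0.5401 -0.1665  0.1218] yaw 77.12 tilt [0.0012 0.0002] F [-3.79 -0.6  12.51] T [-0.32   0.913  0.01 ] g 0.6 qdmax 0.002 q7 0.12
local tcp mm [   0.39 -158.89] local Fx,Fy [-3.56 -1.42]
steepest 17.50000000000002
t 13.95 pos [ 0.5401 -0.1665  0.1219] yaw 77.12 tilt [0.0012 0.0002] F [-3.82 -1.59 10.6 ] T [-0.338  0.824 -0.009] g 0.6 qdmax 0.002 q7 0.12
local tcp mm [   0.37 -158.9 ] local Fx,Fy [-3.38 -2.4 ]
```

>>> step_arm --pt "0 0 0 -1 0 0.2 0" --pt "0 0 0 -3 0 0.2 0" --pt "0 0 0 -5 0 0.2 0" --pt "0 0 0 -7 0 0.2 0" --pt "0 0 0 -9 0 0.2 0" --pt "0 0 0 -11 0 0.2 0" --pt "0 0 0 -12 0 0.2 0" --pt "0 0 0 -12 0 0.2 0"

```text
time: 14.95
position: [0.538, -0.1759, 0.1218]
tool_rot: [-2.454, -1.959, -0.005]
ft_force: [-3.7, 3.1, 13.3]
grip_width: 0.004
```

```bash
python3 - <<'E'
from h import *
SF()
o=cv2.cvtColor(optics.get_image('scene'),cv2.COLOR_RGB2BGR);cv2.imwrite('pics/s11.png',o)
t,v=noseprof(o);d=np.gradient(cv2.GaussianBlur(v[None],(0,0),3)[0]);print([(int(a),int(b)) for a,b in zip(t[::4],v[::4]) if a<60])
SF()
p=np.load('p.npy')
overlay(o,'scene',stationpolys(p,tr=.027)[3:5]+[(stationpolys(p,tr=.015)[4][0],(255,255,0))],(150,260,150,240),7,f'pics/g11.png')
E
```

```text
t 14.95 pos [ 0.538  -0.1759  0.1218] yaw 77.2 tilt [0.0017 0.0032] F [-3.7   3.12 13.29] T [ 0.578  0.828 -0.039] g 0.4 qdmax 0.002 q7 0.14
local tcp mm [   0.4  -168.47] local Fx,Fy [-4.3   2.23]
[(-10, 171), (-7, 171), (-5, 172), (-3, 171), (-1, 170), (0, 167), (2, 164), (4, 160), (6, 155), (8, 152), (10, 149), (12, 145), (14, 137), (16, 126), (18, 109), (20, 92), (22, 79), (24, 77), (26, 80), (28, 91), (30, 97), (32, 102), (34, 102), (36, 102), (38, 102), (40, 103), (42, 103), (44, 104), (46, 103), (48, 103), (50, 103), (52, 103), (54, 103), (56, 102), (58, 102)]
t 15.0 pos [ 0.538  -0.1759  0.1218] yaw 77.21 tilt [0.0017 0.0032] F [-3.32  2.87 12.09] T [0.558 0.823 0.031] g 0.5 qdmax 0.002 q7 0.14
local tcp mm [   0.37 -168.46] local Fx,Fy [-3.87  2.06]
```

View pics/g11.png

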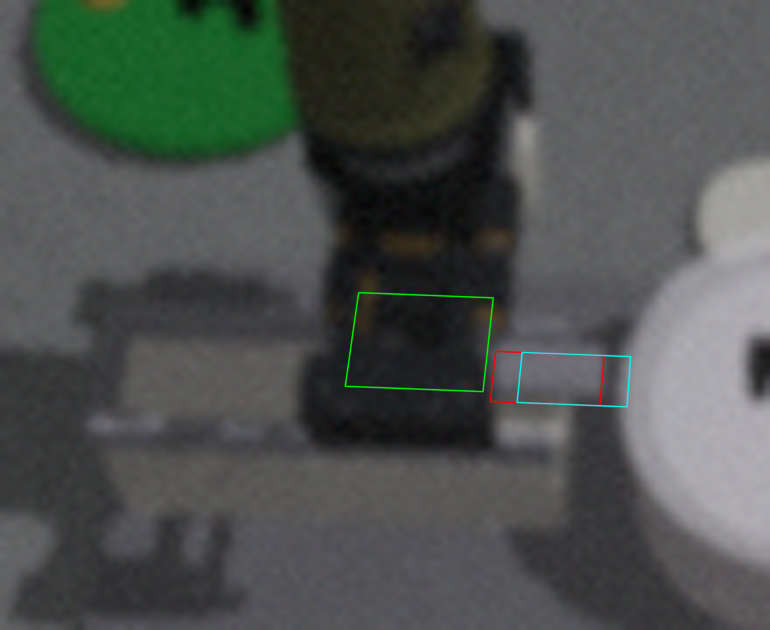

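>>> step_arm --pt "0 0 0 -3 0 0 0" --pt "0 0 0 -7 0 0 0" --pt "0 0 0 -11 0 0 0" --pt "0 0 0 -15 0 0 0" --pt "0 0 0 -19 0 0 0" --pt "0 0 0 -23 0 0 0" --pt "0 0 0 -27 0 0 0" --pt "0 0 0 -30 0 0 0"

```text
time: 16.0
position: [0.5313, -0.2051, 0.1218]
tool_rot: [-2.454, -1.959, -0.005]
ft_force: [-2.9, 3.7, 12.4]
grip_width: 0.004
```

```bash
cat >> h.py <<'E'
def look(tag,tr):
    s=SF();o=cv2.cvtColor(optics.get_image('scene'),cv2.COLOR_RGB2BGR);cv2.imwrite(f'pics/s{tag}.png',o)
    p=np.load('p.npy');overlay(o,'scene',stationpolys(p,tr=tr+.002)[3:5],(150,260,150,240),7,f'pics/g{tag}.png');SF()
    t,v=noseprof(o);print([(int(a),int(b)) for a,b in zip(t[::4],v[::4]) if abs(a-tr*1000)<26])
E
python3 - <<'E'
from h import *
look('12',.055)
E
```

```text
t 16.0 pos [ 0.5313 -0.2051  0.1218] yaw 77.21 tilt [0.0016 0.0034] F [-2.9   3.66 12.41] T [0.698 0.804 0.002] g 0.3 qdmax 0.047 q7 0.2
local tcp mm [   0.31 -198.44] local Fx,Fy [-3.63  2.93]
t 16.05 pos [ 0.5312 -0.2057  0.1219] yaw 77.17 tilt [0.0017 0.003 ] F [-3.98  2.77 11.81] T [ 0.653  0.799 -0.049] g 0.1 qdmax 0.011 q7 0.2
local tcp mm [   0.32 -199.06] local Fx,Fy [-4.49  1.82]
[(30, 57), (32, 57), (34, 58), (36, 64), (38, 74), (40, 92), (42, 112), (44, 130), (46, 141), (48, 147), (50, 147), (52, 144), (54, 138), (56, 130), (58, 121), (60, 115), (62, 111), (64, 109), (66, 108), (68, 107), (70, 106), (72, 105), (74, 104), (76, 104), (78, 103), (80, 103)]
```

View pics/g12.png

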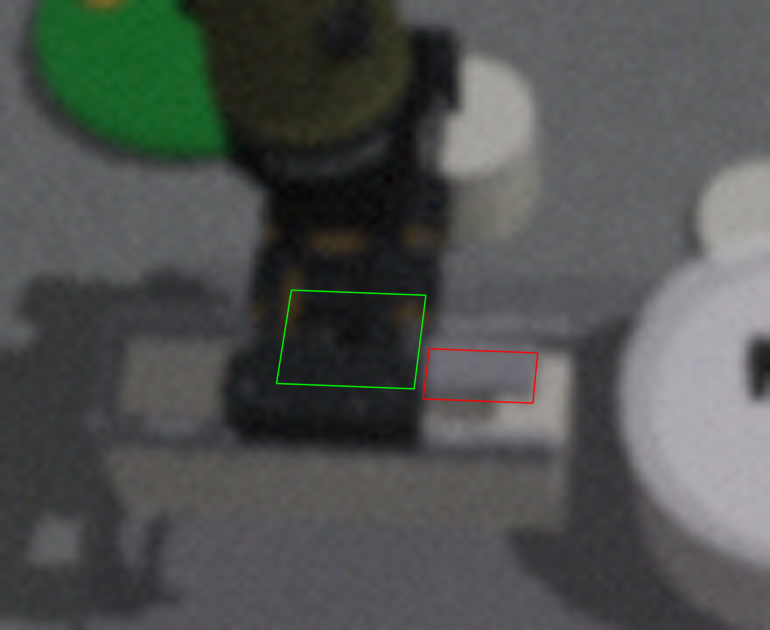

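>>> step_arm --pt "0 0 0 -1 0 0 0" --pt "0 0 0 -2 0 0 0" --pt "0 0 0 -3.5 0 0 0" --pt "0 0 0 -5 0 0 0" --pt "0 0 0 -6.5 0 0 0" --pt "0 0 0 -8 0 0 0" --pt "0 0 0 -8 0 0 0" --pt "0 0 0 -8 0 0 0"

```text
time: 17.05
position: [0.5295, -0.2132, 0.1218]
tool_rot: [-2.454, -1.959, -0.005]
ft_force: [-2.7, 3.4, 12.1]
grip_width: 0.007
```

```bash
python3 - <<'E'
from h import *
look('13',.063)
E
```

```text
t 17.05 pos [ 0.5295 -0.2132  0.1218] yaw 77.2 tilt [0.0016 0.0029] F [-2.69  3.45 12.15] T [ 0.58   0.896 -0.019] g 0.6 qdmax 0.002 q7 0.22
local tcp mm [   0.31 -206.7 ] local Fx,Fy [-3.39  2.77]
t 17.1 pos [ 0.5295 -0.2131  0.1218] yaw 77.2 tilt [0.0015 0.003 ] F [-3.5   3.09 11.23] T [0.573 0.888 0.022] g 0.4 qdmax 0.002 q7 0.22
local tcp mm [   0.28 -206.7 ] local Fx,Fy [-4.09  2.24]
[(38, 73), (40, 92), (42, 111), (44, 130), (46, 141), (48, 148), (50, 149), (52, 149), (54, 149), (56, 149), (58, 148), (60, 146), (62, 141), (64, 134), (66, 126), (68, 118), (70, 112), (72, 109), (74, 107), (76, 107), (78, 107), (80, 106), (82, 105), (84, 104), (86, 104), (88, 104)]
```

View pics/g13.png

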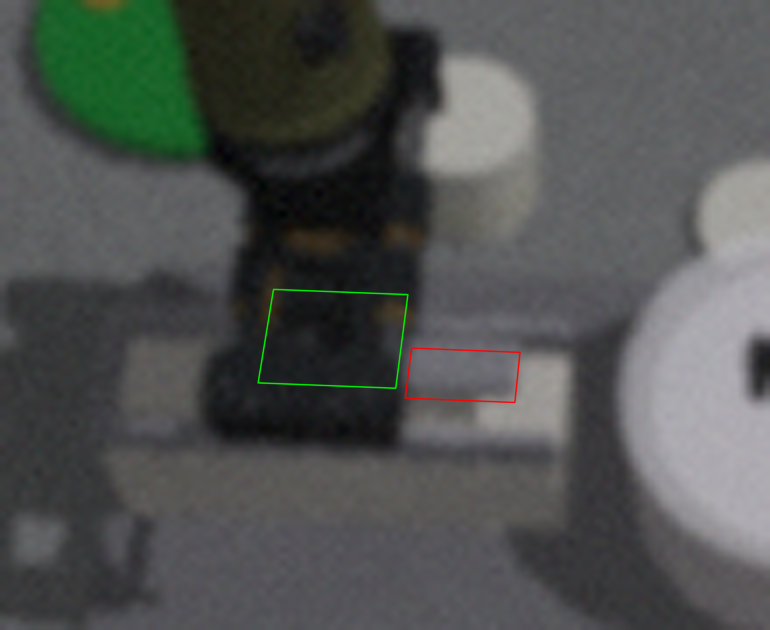

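>>> step_arm --pt "0 0 0 -1 0 0 0" --pt "0 0 0 -2 0 0 0" --pt "0 0 0 -3.5 0 0 0" --pt "0 0 0 -5 0 0 0" --pt "0 0 0 -6.5 0 0 0" --pt "0 0 0 -8 0 0 0" --pt "0 0 0 -8 0 0 0" --pt "0 0 0 -8 0 0 0"

```text
time: 18.1
position: [0.5277, -0.221, 0.1218]
tool_rot: [-2.454, -1.959, -0.005]
ft_force: [-3.8, 3.2, 11.8]
grip_width: 0.002
```

```bash
python3 - <<'E'
from h import *
look('14',.071)
E
```

```text
t 18.1 pos [ 0.5277 -0.221   0.1218] yaw 77.19 tilt [0.0016 0.0029] F [-3.75  3.21 11.77] T [ 0.552  0.875 -0.018] g 0.2 qdmax 0.002 q7 0.23
local tcp mm [   0.27 -214.78] local Fx,Fy [-4.37  2.31]
t 18.15 pos [ 0.5277 -0.221   0.1219] yaw 77.2 tilt [0.0016 0.0029] F [-3.27  2.84 12.21] T [0.562 0.893 0.015] g 0.6 qdmax 0.001 q7 0.23
local tcp mm [   0.3  -214.77] local Fx,Fy [-3.82  2.05]
[(46, 141), (48, 148), (50, 149), (52, 150), (54, 150), (56, 150), (58, 150), (60, 149), (62, 149), (64, 149), (66, 148), (68, 145), (70, 140), (72, 133), (74, 125), (76, 117), (78, 111), (80, 108), (82, 107), (84, 107), (86, 107), (88, 106), (90, 105), (92, 105), (94, 104), (96, 104)]
```

Level crossing moved 66→74, so the bolt still follows the finger (travel ≈ 71.5 mm). Continuing.

>>> step_arm --pt "0 0 0 -1 0 0 0" --pt "0 0 0 -2 0 0 0" --pt "0 0 0 -3.5 0 0 0" --pt "0 0 0 -5 0 0 0" --pt "0 0 0 -6.5 0 0 0" --pt "0 0 0 -8 0 0 0" --pt "0 0 0 -8 0 0 0" --pt "0 0 0 -8 0 0 0"

```text
time: 19.15
position: [0.5259, -0.2288, 0.1218]
tool_rot: [-2.454, -1.959, -0.005]
ft_force: [-3.0, 2.1, 11.1]
grip_width: 0.007
```

```bash
python3 - <<'E'
from h import *
look('15',.079)
E
```

```text
t 19.15 pos [ 0.5259 -0.2288  0.1218] yaw 77.2 tilt [0.0016 0.0029] F [-3.01  2.11 11.09] T [ 0.518  0.877 -0.056] g 0.6 qdmax 0.002 q7 0.25
local tcp mm [   0.3  -222.75] local Fx,Fy [-3.4   1.39]
t 19.2 pos [ 0.5259 -0.2289  0.1218] yaw 77.2 tilt [0.0015 0.0028] F [-2.36  3.94 11.16] T [ 0.572  0.907 -0.039] g 1.2 qdmax 0.002 q7 0.25
local tcp mm [   0.27 -222.8 ] local Fx,Fy [-3.17  3.32]
[(54, 150), (56, 150), (58, 150), (60, 150), (62, 150), (64, 149), (66, 148), (68, 149), (70, 149), (72, 149), (74, 148), (76, 147), (78, 142), (80, 135), (82, 126), (84, 119), (86, 113), (88, 110), (90, 110), (92, 110), (94, 109), (96, 108), (98, 107), (100, 105), (102, 104), (104, 104)]
```

Still following (74→82, travel ≈ 79.5 mm). Next.

>>> step_arm --pt "0 0 0 -1 0 0 0" --pt "0 0 0 -2 0 0 0" --pt "0 0 0 -3.5 0 0 0" --pt "0 0 0 -5 0 0 0" --pt "0 0 0 -6.5 0 0 0" --pt "0 0 0 -8 0 0 0" --pt "0 0 0 -8 0 0 0" --pt "0 0 0 -8 0 0 0"

```text
time: 20.2
position: [0.5241, -0.2367, 0.1218]
tool_rot: [-2.454, -1.959, -0.005]
ft_force: [-3.0, 3.2, 12.5]
grip_width: 0.005
```

```bash
python3 - <<'E'
from h import *
look('16',.087)
E
```

```text
t 20.2 pos [ 0.5241 -0.2367  0.1218] yaw 77.19 tilt [0.0016 0.0029] F [-2.96  3.18 12.45] T [ 0.532  0.858 -0.049] g 0.5 qdmax 0.003 q7 0.27
local tcp mm [   0.27 -230.82] local Fx,Fy [-3.59  2.45]
t 20.25 pos [ 0.5241 -0.2367  0.1218] yaw 77.2 tilt [0.0016 0.0028] F [-3.74  2.5  11.97] T [ 0.595  0.869 -0.005] g 0.4 qdmax 0.001 q7 0.27
local tcp mm [   0.28 -230.83] local Fx,Fy [-4.2   1.62]
[(62, 150), (64, 150), (66, 150), (68, 149), (70, 149), (72, 149), (74, 150), (76, 151), (78, 151), (80, 151), (82, 151), (84, 148), (86, 144), (88, 137), (90, 129), (92, 121), (94, 115), (96, 112), (98, 110), (100, 110), (102, 109), (104, 108), (106, 107), (108, 105), (110, 104), (112, 103)]
```

Still following (82→~90.5, travel ≈ 87.5 mm). Next.

>>> step_arm --pt "0 0 0 -1 0 0 0" --pt "0 0 0 -2 0 0 0" --pt "0 0 0 -3.5 0 0 0" --pt "0 0 0 -5 0 0 0" --pt "0 0 0 -6.5 0 0 0" --pt "0 0 0 -8 0 0 0" --pt "0 0 0 -8 0 0 0" --pt "0 0 0 -8 0 0 0"

```text
time: 21.25
position: [0.5223, -0.2445, 0.1218]
tool_rot: [-2.454, -1.959, -0.005]
ft_force: [-3.4, 2.0, 12.2]
grip_width: 0.005
```

```bash
python3 - <<'E'
from h import *
look('17',.095)
E
```

```text
t 21.25 pos [ 0.5223 -0.2445  0.1218] yaw 77.19 tilt [0.0015 0.0029] F [-3.36  2.   12.17] T [ 0.57   0.865 -0.002] g 0.4 qdmax 0.002 q7 0.28
local tcp mm [ 2.1000e-01 -2.3885e+02] local Fx,Fy [-3.72  1.2 ]
t 21.3 pos [ 0.5224 -0.2445  0.1218] yaw 77.19 tilt [0.0016 0.0028] F [-3.93  3.25 11.32] T [ 0.547  0.933 -0.005] g 0.4 qdmax 0.002 q7 0.28
local tcp mm [   0.28 -238.86] local Fx,Fy [-4.55  2.3 ]
[(70, 149), (72, 149), (74, 150), (76, 151), (78, 151), (80, 151), (82, 151), (84, 152), (86, 152), (88, 152), (90, 151), (92, 148), (94, 143), (96, 135), (98, 126), (100, 118), (102, 113), (104, 111), (106, 110), (108, 109), (110, 109), (112, 107), (114, 106), (116, 104), (118, 104), (120, 103)]
```

Still following (→98, travel ≈ 95.5 mm). Next.

>>> step_arm --pt "0 0 0 -1 0 0 0" --pt "0 0 0 -2 0 0 0" --pt "0 0 0 -3.5 0 0 0" --pt "0 0 0 -5 0 0 0" --pt "0 0 0 -6.5 0 0 0" --pt "0 0 0 -8 0 0 0" --pt "0 0 0 -8 0 0 0" --pt "0 0 0 -8 0 0 0"

```text
time: 22.3
position: [0.5223, -0.2493, 0.1219]
tool_rot: [-2.451, -1.961, -0.011]
ft_force: [-1.3, 7.4, 11.4]
grip_width: 0.004
```

```bash
python3 - <<'E'
from h import *
look('18',.103)
E
```

```text
t 22.3 pos [ 0.5223 -0.2493  0.1219] yaw 77.32 tilt [0.0036 0.0062] F [-1.28  7.43 11.38] T [ 1.657  0.264 -0.008] g 0.3 qdmax 0.003 q7 0.3
local tcp mm [   1.24 -243.58] local Fx,Fy [-2.89  6.96]
t 22.35 pos [ 0.5223 -0.2494  0.1219] yaw 77.31 tilt [0.0037 0.0062] F [-0.69  7.39 12.24] T [ 1.689  0.305 -0.   ] g 0.5 qdmax 0.001 q7 0.3
local tcp mm [   1.25 -243.6 ] local Fx,Fy [-2.3   7.06]
[(78, 151), (80, 152), (82, 152), (84, 152), (86, 152), (88, 152), (90, 152), (92, 151), (94, 149), (96, 144), (98, 137), (100, 129), (102, 121), (104, 115), (106, 111), (108, 109), (110, 109), (112, 108), (114, 106), (116, 105), (118, 104), (120, 103), (122, 103), (124, 103)]
```

View pics/g18.png

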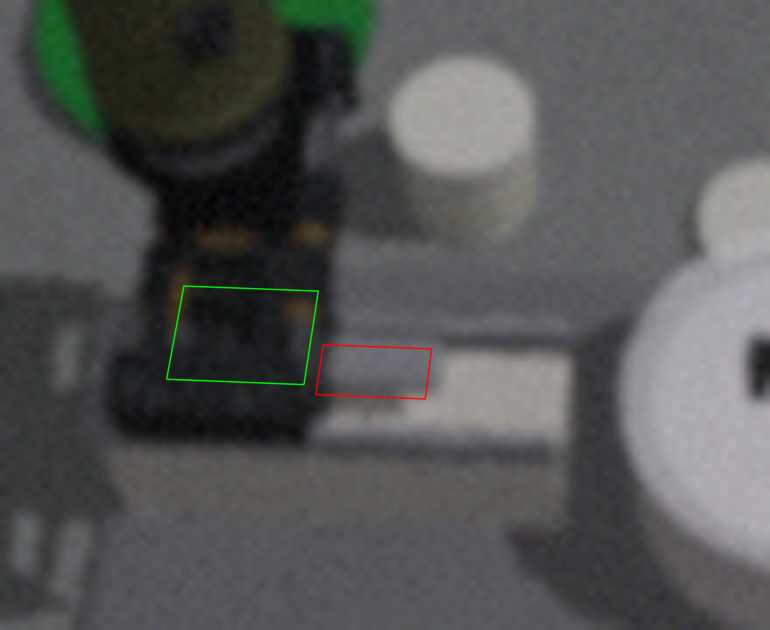

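>>> step_arm --pt "0 0 0 1.5 0 0 0" --pt "0 0 0 3 0 0 0" --pt "0 0 0 3 0 -2 0" --pt "0 0 0 3 0 -5 0" --pt "0 0 0 3 0 -9 0" --pt "0 0 0 3 0 -13 0" --pt "0 0 0 3 0 -25 0" --pt "0 0 0 3 0 -45 0"

```text
time: 23.35
position: [0.5194, -0.251, 0.1649]
tool_rot: [-2.455, -1.957, 0.002]
ft_force: [-0.3, -0.1, 0.2]
grip_width: 0.006
```

```bash
python3 - <<'E'
from h import *
look('19',.098)
p=np.load('p.npy');print(st(p,[0,-.01,.107]))
E
```

```text
t 23.35 pos [ 0.5194 -0.251   0.1649] yaw 77.11 tilt [-0.0023  0.0005] F [-0.34 -0.1   0.21] T [-0.1    0.024  0.01 ] g 0.5 qdmax 0.308 q7 0.27
local tcp mm [  -1.19 -245.82] local Fx,Fy [-0.31 -0.17]
t 23.4 pos [ 0.5212 -0.2519  0.1683] yaw 77.11 tilt [ 0.003 -0.001] F [ 2.17 -0.61  1.96] T [-0.164 -0.01  -0.04 ] g 0.2 qdmax 0.067 q7 0.27
local tcp mm [   0.8 -246.3] local Fx,Fy [ 2.25 -0.11]
[(72, 149), (74, 150), (76, 150), (78, 151), (80, 152), (82, 152), (84, 152), (86, 152), (88, 152), (90, 152), (92, 151), (94, 149), (96, 144), (98, 137), (100, 129), (102, 121), (104, 115), (106, 112), (108, 110), (110, 109), (112, 108), (114, 107), (116, 106), (118, 104), (120, 103), (122, 102)]
[[ 0.57260033 -0.02124069  0.107     ]]
```

View pics/g19.png

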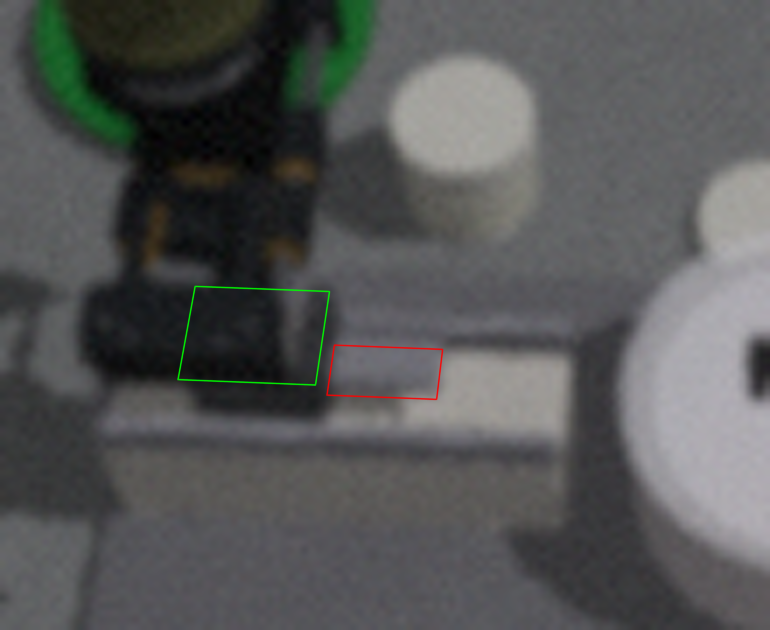

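>>> step_arm --pt "0 0 0 0 0 8 0" --pt "0 0 0 0 0 16 0" --pt "0 0 0 0 0 24 0" --pt "0 0 0 0 0 30 0" --pt "0 0 0 0 0 35 0" --pt "0 0 0 0 0 37 0" --pt "0 0 0 0 0 37 0" --pt "0 0 0 0 0 37 0"

```text
time: 24.4
position: [0.5201, -0.251, 0.1286]
tool_rot: [-2.456, -1.958, -0.0]
ft_force: [-3.1, 1.7, 3.4]
grip_width: 0.006
```

```bash
python3 - <<'E'
from h import *
SF()
E
```

```text
t 24.4 pos [ 0.5201 -0.251   0.1286] yaw 77.14 tilt [-0.0002  0.0004] F [-3.11  1.65  3.42] T [ 0.242  0.763 -0.007] g 0.5 qdmax 0.004 q7 0.29
local tcp mm [  -0.48 -245.66] local Fx,Fy [-3.4   0.93]
```

>>> step_arm --pt "0 0 0 0 0 -15 0" --pt "0 0 0 0 0 -45 20" --pt "0 0 0 40 0 -55 50" --pt "0 0 0 95 0 -55 60" --pt "0 0 0 150 0 -55 60" --pt "0 0 0 200 0 -55 60" --pt "0 0 0 236 0.5 -45 60" --pt "0 0 0 236 0.5 -32 60"

```text
time: 25.4
position: [0.5748, -0.0166, 0.1608]
tool_rot: [2.449, 1.967, 0.005]
ft_force: [0.3, -0.9, 0.4]
grip_width: 0.666
```

>>> step_arm --pt "0 0 0 0 0 0 60" --pt "0 0 0 0 0 0 60" --pt "0 0 0 0 0 0 60" --pt "0 0 0 0 0 0 60" --pt "0 0 0 0 0 0 60" --pt "0 0 0 0 0 0 60" --pt "0 0 0 0 0 0 60" --pt "0 0 0 0 0 0 60"

```text
time: 26.4
position: [0.5733, -0.021, 0.1602]
tool_rot: [2.456, 1.959, 0.0]
ft_force: [0.4, -0.2, 0.0]
grip_width: 0.685
```

```bash
python3 - <<'E'
from h import *
s=SF();p=np.load('p.npy');c=s["position"];R0=Ro.from_rotvec(s["tool_rot"])
o=cv2.cvtColor(optics.get_image('scene'),cv2.COLOR_RGB2BGR);cv2.imwrite('pics/s20.png',o)
tips=[(c+R0.apply(rect(-.0095,.0095,a,b,0)),(0,255,255)) for a,b in((-.045,-.03),(.03,.045))]
overlay(o,'scene',stationpolys(p,.099,1.5)+tips,(180,310,140,235),6,'pics/g20.png')
T=st(p,[0,-.01,.108])[0]-[0,.0007,0];print(plan(c,R0,T,down(np.degrees(p[2])+90)).round(1))
SF()
# mat corners on first images
for n in('top','scene'):
    im=cv2.imread(f'pics/{n}0.png');g=im.max(2)
    x0,x1,y0,y1=(110,195,165,250) if n=='top' else (310,405,140,220)
    m=np.zeros_like(g);m[y0:y1,x0:x1]=(cv2.GaussianBlur(g,(3,3),0)[y0:y1,x0:x1]<55)*255
    k,l,stt,ce=cv2.connectedComponentsWithStats(m);i=1+np.argmax(stt[1:,4]);print(n,stt[i],ce[i])
    cn=max(cv2.findContours((l==i).astype(np.uint8),0,1)[0],key=cv2.contourArea);print(cv2.minAreaRect(cn),back(n,ce[i],.004))
    pr=[back(n,q,.004)[:2] for q in cn[:,0,:]];r=cv2.minAreaRect(np.float32(pr)*1000);print(r)
for nm,uv,z in(('bowl',(153.5,155),.05),):print(nm,back('top',uv,z))
E
```

```text
t 26.4 pos [ 0.5733 -0.021   0.1602] yaw 77.14 tilt [0. 0.] F [ 0.36 -0.23  0.  ] T [-0.15   0.049 -0.04 ] g 59.6 qdmax 0.003 q7 -0.17
local tcp mm [ 0.68 -9.64] local Fx,Fy [ 0.41 -0.15]
[ 0.  -0.  -0.1 -1.  -0.5 52.2]
t 26.45 pos [ 0.5733 -0.021   0.1602] yaw 77.15 tilt [0.     0.0001] F [-0.99 -0.66  0.21] T [-0.082  0.1   -0.027] g 60.1 qdmax 0.002 q7 -0.17
local tcp mm [ 0.68 -9.64] local Fx,Fy [-0.82 -0.87]
top [ 123  175   60   63 3311] [152.19601329 206.38115373]
((151.87942504882812, 205.93235778808594), (59.056304931640625, 58.36603546142578), 85.60128784179688) [0.47482042 0.34256977 0.004     ]
((477.56219482421875, 343.118408203125), (206.9300079345703, 203.5790557861328), 5.734481334686279)
scene [ 321  153   75   58 2749] [356.9443434  181.48199345]
((357.9009094238281, 180.69430541992188), (53.962615966796875, 61.752357482910156), 72.0308609008789) [0.47863071 0.34295242 0.004     ]
((477.0122375488281, 344.7499084472656), (215.58026123046875, 208.6892852783203), 5.6144280433654785)
bowl [0.64909892 0.33151906 0.05      ]
```

View pics/g20.png

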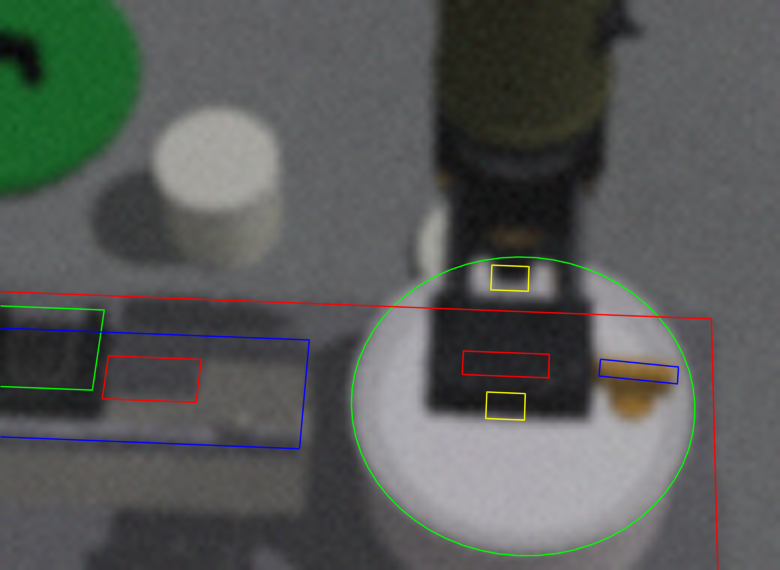

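>>> step_arm --pt "0 0 0 -1 -0.5 12 60" --pt "0 0 0 -1 -0.5 26 60" --pt "0 0 0 -1 -0.5 40 60" --pt "0 0 0 -1 -0.5 49 60" --pt "0 0 0 -1 -0.5 52 60" --pt "0 0 0 -1 -0.5 52 40" --pt "0 0 0 -1 -0.5 52 20" --pt "0 0 0 -1 -0.5 52 8" --newtons 35

```text
time: 27.45
position: [0.573, -0.0219, 0.1087]
tool_rot: [2.456, 1.958, 0.001]
ft_force: [0.7, 0.2, 0.7]
grip_width: 0.432
```

>>> step_arm --pt "0 0 0 0 0 0 8" --pt "0 0 0 0 0 0 8" --pt "0 0 0 0 0 0 8" --pt "0 0 0 0 0 -2 8" --pt "0 0 0 0 0 -5 8" --pt "0 0 0 0 0 -10 8" --pt "0 0 0 0 0 -15 8" --pt "0 0 0 0 0 -20 8"

```text
time: 28.45
position: [0.5727, -0.0219, 0.1286]
tool_rot: [2.456, 1.959, 0.0]
ft_force: [0.0, 0.3, -6.7]
grip_width: 0.162
```

```bash
python3 - <<'E'
from h import *
s=SF();o=grab('21');SF()
overlay(o['scene'],'scene',[],(180,310,140,235),6,'pics/g21.png')
E
```

```text
t 28.45 pos [ 0.5727 -0.0219  0.1286] yaw 77.14 tilt [0.0002 0.0001] F [ 0.04  0.26 -6.72] T [-0.172  0.051  0.018] g 14.1 qdmax 0.077 q7 -0.16
local tcp mm [  0.21 -10.65] local Fx,Fy [-0.02  0.26]
t 28.55 pos [ 0.5732 -0.022   0.1291] yaw 77.14 tilt [0.0017 0.0002] F [-0.31 -0.31 -6.99] T [-0.196 -0.018 -0.   ] g 13.7 qdmax 0.01 q7 -0.16
local tcp mm [  0.78 -10.58] local Fx,Fy [-0.23 -0.37]
```

View pics/g21.png

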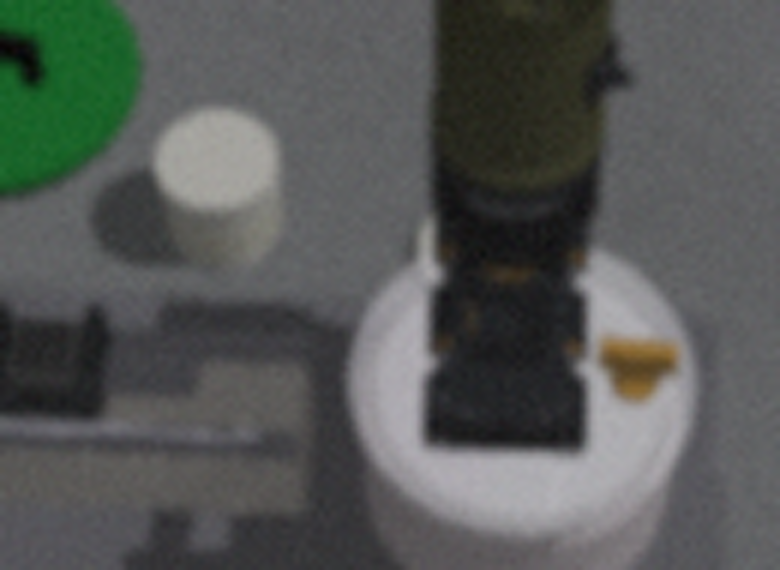

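>>> step_arm --pt "0 0 0 0 0 -15 8" --pt "0 0 0 5 -3 -30 8" --pt "0 0 0 26 -14 -40 8" --pt "0 0 0 65 -35 -40 8" --pt "0 0 0 105 -57 -40 8" --pt "0 0 0 145 -78 -40 8" --pt "0 0 0 185 -100 -40 8" --pt "0 0 0 225 -121 -40 8"

```text
time: 29.55
position: [0.5043, 0.2263, 0.1697]
tool_rot: [2.456, 1.959, 0.003]
ft_force: [0.4, 0.8, -6.5]
grip_width: 0.158
```

>>> step_arm --pt "0 0 0 40 -22 0 8" --pt "0 0 0 70 -38 0 8" --pt "0 0 0 90 -48 5 8" --pt "0 0 0 99 -53.8 15 8" --pt "0 0 0 99 -53.8 30 8" --pt "0 0 0 99 -53.8 45 8" --pt "0 0 0 99 -53.8 60 8" --pt "0 0 0 99 -53.8 75 8"

```text
time: 30.55
position: [0.4746, 0.332, 0.092]
tool_rot: [2.457, 1.957, -0.001]
ft_force: [-0.3, 1.0, -5.9]
grip_width: 0.157
```

>>> step_arm --pt "0 0 0 0 0 8 8" --pt "0 0 0 0 0 15 8" --pt "0 0 0 0 0 20 8" --pt "0 0 0 0 0 25 8" --pt "0 0 0 0 0 30 8" --pt "0 0 0 0 0 30 8" --pt "0 0 0 0 0 30 8" --pt "0 0 0 0 0 30 8"

```text
time: 31.55
position: [0.4745, 0.333, 0.0635]
tool_rot: [2.456, 1.959, 0.001]
ft_force: [0.9, 0.8, -6.4]
grip_width: 0.154
```

```bash
python3 - <<'E'
from h import *
s=SF();o=grab('22');s=SF()
M=Ro.from_rotvec(s["tool_rot"]).as_matrix();c=s["position"]+.0105*M[:,0];print('lid centre est',c, 'lid z',s["position"][2]-.0287)
z=s["position"][2]-.0287
def cc(r,zz,x,y): return circ(r,zz,x,y)
mat=Ro.from_euler('z',5.7,degrees=True).apply(rect(-.105,.105,-.105,.105,.004))+[.477,.343,0]
P=[(mat,(0,0,255)),(circ(.09,z+.02,c[0],c[1]),(0,255,0)),(circ(.076,z,c[0],c[1]),(255,0,0))]
overlay(o['scene'],'scene',P,(300,420,130,220),6,'pics/g22s.png');overlay(o['top'],'top',P,(90,220,140,250),6,'pics/g22t.png')
E
```

```text
t 31.55 pos [0.4745 0.333  0.0635] yaw 77.14 tilt [0.0006 0.0004] F [ 0.94  0.77 -6.38] T [-0.166  0.128 -0.007] g 13.4 qdmax 0.001 q7 -0.86
local tcp mm [-173.81  313.84] local Fx,Fy [0.75 0.96]
t 31.65 pos [0.4745 0.3329 0.0635] yaw 77.14 tilt [0.0004 0.0003] F [-0.51 -0.25 -5.97] T [-0.061  0.07   0.056] g 13.7 qdmax 0.002 q7 -0.86
local tcp mm [-173.88  313.79] local Fx,Fy [-0.44 -0.35]
lid centre est [0.47681011 0.34318057 0.06347084] lid z 0.034766362589877725
```

View pics/g22s.png

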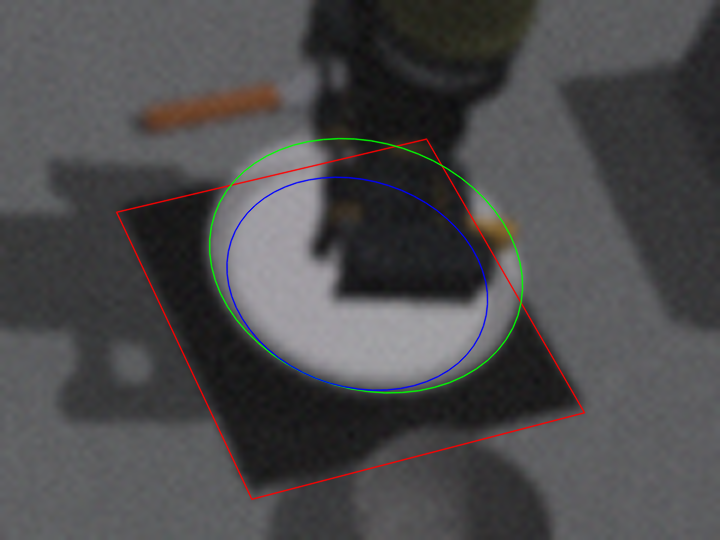

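View pics/g22t.png

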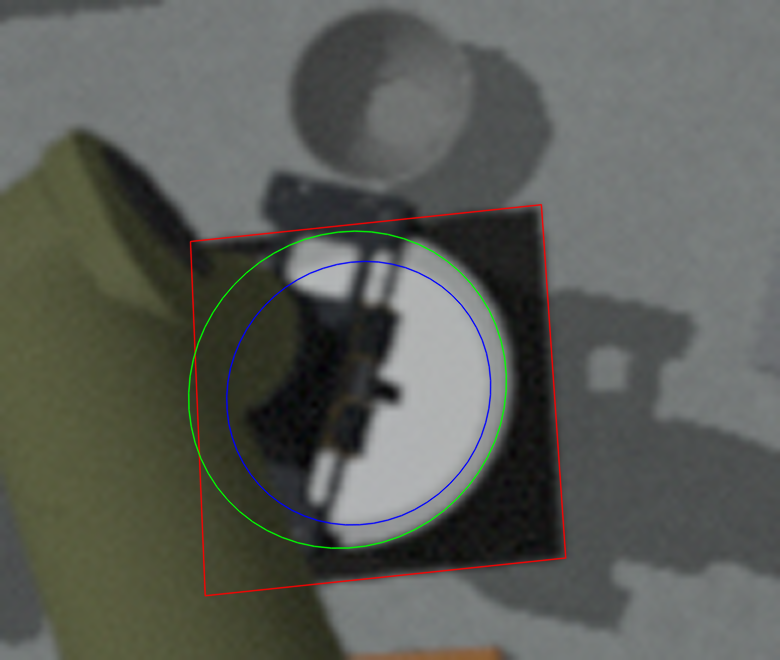

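>>> step_arm --pt "0 0 0 1 0 6 8" --pt "0 0 0 2 0 12 8" --pt "0 0 0 2 0 18 8" --pt "0 0 0 2 0 23 8" --pt "0 0 0 2 0 27 8" --pt "0 0 0 2 0 29 8" --pt "0 0 0 2 0 30 8" --pt "0 0 0 2 0 30.5 8"

```text
time: 32.65
position: [0.4749, 0.3349, 0.0328]
tool_rot: [-2.456, -1.959, -0.001]
ft_force: [-0.7, -0.0, -6.0]
grip_width: 0.154
```

```bash
python3 - <<'E'
from h import *
SF()
E
```

```text
t 32.65 pos [0.4749 0.3349 0.0328] yaw 77.14 tilt [0.0003 0.0003] F [-0.67 -0.04 -6.04] T [-0.134  0.078 -0.032] g 13.4 qdmax 0.008 q7 -0.86
local tcp mm [-173.89  315.77] local Fx,Fy [-0.65 -0.18]
```

Not yet in contact (still −6 N); lower gently.

>>> step_arm --pt "0 0 0 0 0 0.2 8" --pt "0 0 0 0 0 0.4 8" --pt "0 0 0 0 0 0.6 8" --pt "0 0 0 0 0 0.8 8" --pt "0 0 0 0 0 1 8" --pt "0 0 0 0 0 1 8" --pt "0 0 0 0 0 1 8" --pt "0 0 0 0 0 1 8"

```text
time: 33.65
position: [0.4749, 0.3347, 0.0322]
tool_rot: [2.456, 1.959, 0.0]
ft_force: [-1.9, -3.3, 3.6]
grip_width: 0.155
```

```bash
python3 - <<'E'
from h import *
SF()
E
```

```text
t 33.65 pos [0.4749 0.3347 0.0322] yaw 77.14 tilt [0.0003 0.0001] F [-1.93 -3.29  3.56] T [-0.763  0.639  0.003] g 13.5 qdmax 0.001 q7 -0.85
local tcp mm [-173.83  315.65] local Fx,Fy [-1.16 -3.63]
```

>>> step_arm --pt "0 0 0 0 0 -0.3 20" --pt "0 0 0 0 0 -0.5 30" --pt "0 0 0 0 0 -0.5 45" --pt "0 0 0 0 0 -0.5 55" --pt "0 0 0 0 0 -8 55" --pt "0 0 0 0 0 -25 55" --pt "0 0 0 0 0 -60 55" --pt "0 0 0 0 0 -110 55"

```text
time: 34.65
position: [0.4742, 0.3343, 0.143]
tool_rot: [2.456, 1.959, -0.002]
ft_force: [0.2, 0.5, 0.3]
grip_width: 0.63
```

>>> step_arm --pt "0 0 0 0 0 -30 55" --pt "0 0 0 20 -40 -50 55" --pt "0 0 0 50 -80 -50 55" --pt "0 0 0 90 -110 -50 55" --pt "0 0 0 130 -140 -50 55" --pt "0 0 0 160 -160 -50 55" --pt "0 0 0 180 -170 -50 55" --pt "0 0 0 180 -170 -50 55"

```text
time: 35.65
position: [0.3476, 0.5499, 0.1927]
tool_rot: [-2.452, -1.962, -0.001]
ft_force: [-0.6, 0.3, 0.5]
grip_width: 0.628
```

```bash
python3 - <<'E'
from h import *
s=S();o=grab('23');S();p=np.load('p.npy')
mat=Ro.from_euler('z',5.7,degrees=True).apply(rect(-.105,.105,-.105,.105,.004))+[.477,.343,0]
P=[(mat,(0,0,255)),(circ(.09,.024,.477,.343),(0,255,0))]
overlay(o['scene'],'scene',P,(300,420,130,220),6,'pics/g23s.png');overlay(o['top'],'top',P,(90,220,140,250),6,'pics/g23t.png')
overlay(o['top'],'top',stationpolys(p,.098)[3:],(200,360,130,240),5,'pics/g23b.png')
E
```

```text
t 35.65 pos [0.3476 0.5499 0.1927] yaw 77.32 tilt [-0.      0.0015] F [-0.64  0.28  0.53] T [-0.129  0.089 -0.029] g 54.7 qdmax 0.034 q7 -1.28
t 35.75 pos [0.3498 0.5473 0.1925] yaw 77.1 tilt [ 0.001  -0.0002] F [ 0.35 -0.4   0.22] T [-0.147  0.049  0.001] g 55.0 qdmax 0.013 q7 -1.28
```

View pics/g23s.png

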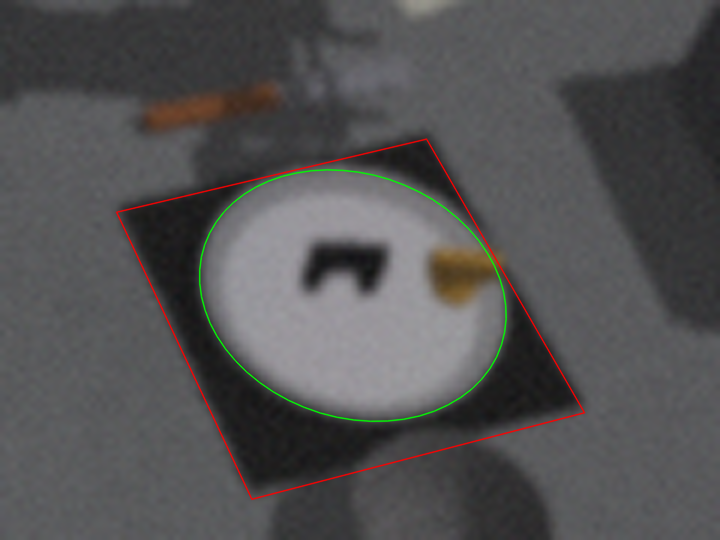

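View pics/g23t.png

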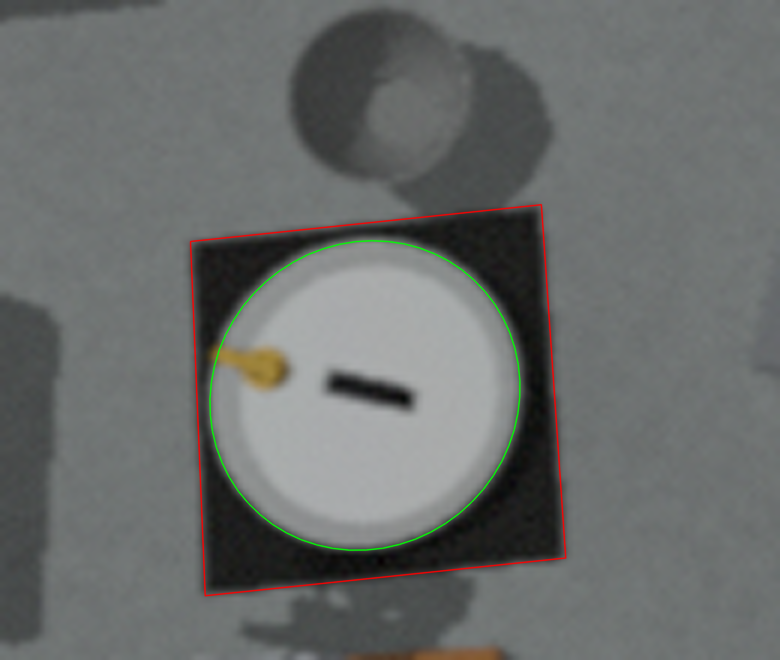

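View pics/g23b.png

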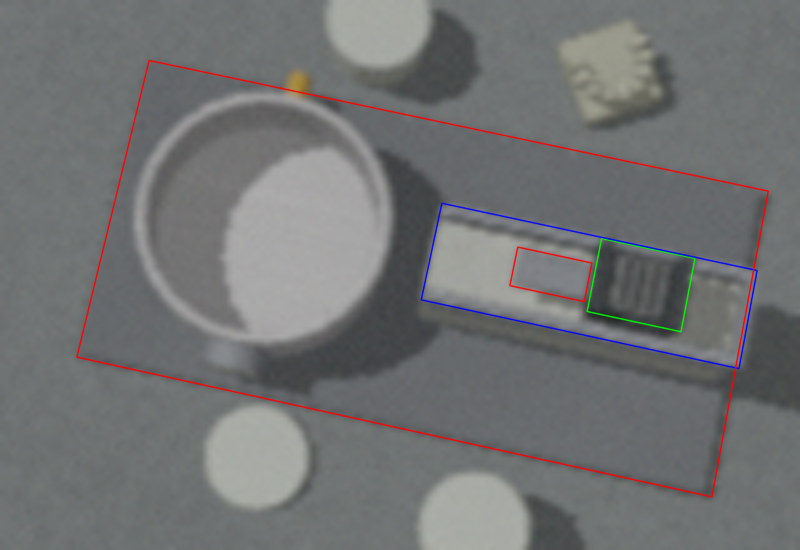

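View pics/top_23.png

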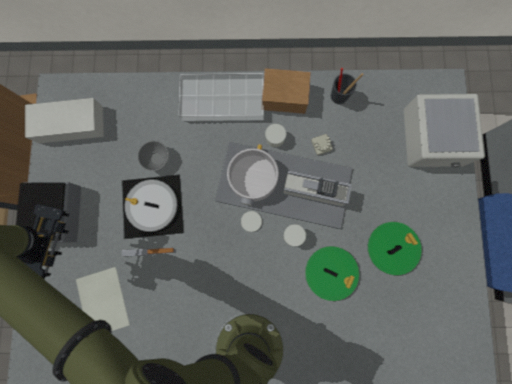

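```bash
python3 - <<'E'
from h import *
S();print(ctrl.close_job())
E
```

```text
t 35.75 pos [0.3498 0.5473 0.1925] yaw 77.1 tilt [ 0.001  -0.0002] F [ 0.35 -0.4   0.22] T [-0.147  0.049  0.001] g 55.0 qdmax 0.013 q7 -1.28
the job is handed in; nothing more can be done
None
```

The pot is open and the lid is standing right way up in the middle of the mat. I handed the job in at 35.75 s of the 64 s allowed.

- **Vent tap:** I turned it counter-clockwise to its end stop before touching the bolt. Both cameras matched it at about 1.5 rad.
- **Bolt:** I kept the tab pressed with about 12 N, after a first short stretch at about 7 N. The bolt met its stop at about 98 mm of travel with about 7 N of push, against the 30 N limit, and I let go there. A light touch afterwards felt the tab at its "up" height (3.4 N at 128.6 mm above the bench), so the bolt is locked. The last picture shows it still there.
- **Lid:** I lifted it by the handle (about 0.65–0.7 kg), lowered it until it touched the mat, then opened the fingers. In both cameras it sits centred on the mat to within about 2 mm.
- **Surroundings:** In the last top picture the tubs, tub lid, cast, spatula and bowl looked to be where they started. The gripper was clear of everything, with about 0 N on the wrist.

**Disagreement:** the two cameras differed by about 8 mm on the pot's position. I corrected each by about one pixel, using the robot's base and fingertips as references. The lid still looked about 2 mm off just before I set it down, so I corrected for that too.

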